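# Pack the sample carrier: drying balls, jars, hold-down bar

## Robot

A 7-joint arm with a two-finger parallel gripper is mounted at the origin on the work surface. World frame = base frame: x ahead of the robot, y to its left, z up, the work surface at z = 0. Lengths are in m, angles in rad, forces in N, time in s.
With the tool pointing down it reaches from about 0.425 to 1.025 m from the base axis. Payload 3.6 kg.
Tool frame: the origin (TCP) lies between the finger pads, 19 mm behind the fingertips; this is the grasp point; z points along the fingers, y is the line along which they close (so a half turn about z gives the same grasp; the last joint's range is limited). The gripper opens to 85 mm and grips with 20 to 120 N. Pads are 22 mm wide; open, the fingers measure 114 mm over their backs; the gripper's body (76 mm by 85 mm) begins 54 mm behind the grasp point. The pads swing forward as they close: fully open they stand 13 mm farther back than shut.
Start: joints at [1.058, 0.591, 0.048, 1.609, -0.033, 0.943, -0.034], TCP at [0.295, -0.662, 0.25] pointing down, gripper open.
Joint ranges: [-2.69, 2.69], [-0.47, 2.24], [-1.27, 1.36], [0.19, 2.51], [-1.53, 4.68], [0.08, 2.07], [-3.09, 3.09]. Speed limits (rad/s): [2.57, 2.57, 3.14, 3.14, 3.14, 3.14, 3.14].

## Interface

Orientations are given as a rotation vector (axis times angle).
In Python, from rig import manip, grab_frame gives the robot as it stands.
- The arm moves only by the tool send_rows, never from a script. Its argument "plan" is a list of rows, each an object with "delta_pos": the shift along the tool's x, y, z in mm, a list of three; "turn": the turn about the tool's z in degrees. In form: [{"delta_pos": [tx, ty, tz], "turn": turn}, ...]. A call has 1 to 8 rows; each row is the pose to reach, as a shift and turn from the pose commanded when the call began, along the tool's axes at that moment; what a row does not reach only later rows make up. A row lasts 1/10 s, in which the tool goes at most 50 mm and 8.59 degrees, less where a joint would pass 70% of its speed; a pose out of reach is approached as far as the arm can. A call with a gripper value outside its range is refused whole. "grip" is the opening, from 0 (shut) to 1 (fully open), set as the call begins (left out, the last holds). The fingers move at their own pace and stop on an object; the grip force is fixed at half the most. Time passes only in rows, so rows that repeat a pose let the fingers close. It gives the time, the measured TCP pose, the force, the opening and the grip force at its end, in the units of the state.
- manip.observe(): the state, without advancing time (a new reading comes with each control period).
- grab_frame(name): name is "scene" or "top"; returns a dict with "img" (480x640x3 uint8, blue, green, red), "depth" (480x640 float32, m along the optical axis (not along the pixel's ray), 0 where there is no reading), "K" (3x3 intrinsics, pixels), "k1" (the pictures are not rectified: a ray, as slopes to the right and down, at radius r is drawn at 1 + k1 r^2 times it, then the intrinsics apply), "origin" and "attitude" of the camera in the world. Camera axes: x right, y down, z forward; pixel columns grow to the right and rows downward; lengths in m; the calibration is good to about 2 mm. A picture is of the moment at which its call begins.
- manip.close_job(): hands the job in; it is judged then, once.
The state is a dict: "clock": time; "q": joint angles; "dq": joint speeds; "joint_efforts": joint torques, N m; "ee_pos": TCP position; "tool_rot": TCP orientation; "ft_force": force on the tool from outside, world axes, zero at the start; "ft_torque": the same for the moment, N m; "grip_width": opening from 0.0 (shut) to 1.0 (fully open); "finger_force": force on a finger pad.
Only numpy, scipy, OpenCV 4.12 (cv2) and the standard library are available. Lean on these libraries where they do the work, as an engineer would, in place of code of your own. Each camera call takes 0.05 s, during which the arm holds its last target. There are 200 camera calls.

## Task

Lift the metal shaker off the arms of its stand and shake its clay balls out evenly over the carrier's three compartments, until the shaker is empty, every ball lies in a compartment and each compartment has at least two, and stand the empty shaker upright in the middle of the round cork mat. Stand all the amber jars from the table upright in the carrier's long trough, and last of all, when the balls and jars are in, swing the hold-down bar over them until it rests in its catch. Leave the white jar, the dishes and the tube rack where they are.

Things in the scene. Friction and masses are not known exactly. Their poses are not given: they have to be found in the camera images.
- shaker: Aluminium, 100 (x) x 60 x 80 high; origin: centre of flat foot; 0.2-0.45 kg. Mouth in the -x face, 34 wide, from 34 above foot. Inner floor rises 15 deg to the mouth; tipped mouth-down 25-45 deg, balls come one or a few at a time; shake if stuck. Ears at 76-82 up, x -14 to 22, reach y = +-60. Black square grip 24 x 24, 80 to 152 above foot, on the z axis: take it from above, TCP about 130 up.
- stand: White fixed stand; origin: underside, below the hanging shaker's origin, axes as the shaker's. Arms at y = +-46 (14 wide, top at 120) carry the shaker's ears; tips at x = -26 to -31 rise to 134. Back plate x 62 to 70, 130 high; foot plate x -50 to 80. The shaker's foot hangs 44 above the table: lift it 25 or more straight up, then move it to -x.
- mat: Fixed round cork mat, diameter 150, 4 thick; origin at the centre of its underside.
- carrier: Fixed stainless carrier, 208 (x, from -100 to 108) x 190 (y), walls 28 high round the ball bed and 45 round the trough, 4 thick, floor 4 thick; origin on its underside, z up. Its -x part is the ball bed, its +x part the jar trough.
- bed (a point): Centre of the ball bed, on its inner floor (carrier frame axes). Inside 124 (x) x 182 (y), split by two ribs 4 thick at y = +-31, 28 high, into three equal compartments side by side along y, each 124 x about 59.
- trough (a point): Centre of the jar trough, on its inner floor (carrier frame axes). Inside 72 (x) x 182 (y), walls 45 high.
- bar (a joint): Angle (rad) of the hold-down bar: 0 when it lies level over the trough in its catch, grows as it swings up and back (about 1.6 is upright), limit 2.2. It stays where it is left (stiff hinge, about 0.16 N m).
- bar_hinge (a point): Hinge of the bar at the trough's -y end, 97 above the table; axis along the carrier's x. Bar 14 wide (x), 8 thick; at joint angle q it runs from here along (0, cos q, sin q) of the carrier's frame, ending in a black tab 26 (x) x 16 x 10 centred 221 out. The catch at the +y end, 207 from the hinge: a fork 106 high, prongs 20 apart, in which the closed bar lies.
- bottle: Bystander: white plastic jar, diameter 72, 150 high.
- dishes: Bystander: stack of culture dishes, diameter 94, 50 high.
- rack: Bystander: white test tube rack 70 x 180 x 60 with tubes up to 101.
- ball0: Baked-clay drying ball, diameter 22, 12 g, origin at its centre; starts in the shaker; always there (7 or 8 balls in all).
- ball1: Baked-clay drying ball, diameter 22, 12 g, origin at its centre; starts in the shaker; always there (7 or 8 balls in all).
- ball2: Baked-clay drying ball, diameter 22, 12 g, origin at its centre; starts in the shaker; always there (7 or 8 balls in all).
- ball3: Baked-clay drying ball, diameter 22, 12 g, origin at its centre; starts in the shaker; always there (7 or 8 balls in all).
- ball4: Baked-clay drying ball, diameter 22, 12 g, origin at its centre; starts in the shaker; always there (7 or 8 balls in all).
- ball5: Baked-clay drying ball, diameter 22, 12 g, origin at its centre; starts in the shaker; always there (7 or 8 balls in all).
- ball6: Another such clay ball, diameter 22, in the shaker; either ball6 or ball7 may be absent.
- ball7: Another such clay ball, diameter 22, in the shaker; either ball6 or ball7 may be absent.
- jar0: Amber sample jar with black cap, straight-sided, diameter 54 (cap too), 84 high, 0.18 kg, origin at the centre of its underside; starts standing on the table; may be absent (2 or 3 present).
- jar1: Amber sample jar with black cap, straight-sided, diameter 54 (cap too), 84 high, 0.18 kg, origin at the centre of its underside; starts standing on the table; may be absent (2 or 3 present).
- jar2: Amber sample jar with black cap, straight-sided, diameter 54 (cap too), 84 high, 0.18 kg, origin at the centre of its underside; starts standing on the table; may be absent (2 or 3 present).

How it is judged:
On the way, in this order (a step that is already met when the one before it is completed fails the run):
1. the shaker is held, lifted clear of the stand's arms (z of shaker in the frame of stand above 0.064 m and contact force between shaker and stand below 0.1 N and contact force between shaker and the fingers above 1 N), for 0.2 s.
2. the held shaker is tipped by more than 20 degrees over or beside the ball bed (its foot within 180 mm of the bed centre) (angle between shaker's own z axis and vertical above 0.35 rad and horizontal distance between shaker and bed below 0.18 m and contact force between shaker and the fingers above 1 N), for 0.1 s.
3. all balls lie in the bed, at least two in each compartment (x of ball0 in the frame of bed between -0.063 and 0.063 m and y of ball0 in the frame of bed between -0.092 and 0.092 m and z of ball0 in the frame of bed between 0 and 0.036 m and x of ball1 in the frame of bed between -0.063 and 0.063 m and y of ball1 in the frame of bed between -0.092 and 0.092 m and z of ball1 in the frame of bed between 0 and 0.036 m and x of ball2 in the frame of bed between -0.063 and 0.063 m and y of ball2 in the frame of bed between -0.092 and 0.092 m and z of ball2 in the frame of bed between 0 and 0.036 m and x of ball3 in the frame of bed between -0.063 and 0.063 m and y of ball3 in the frame of bed between -0.092 and 0.092 m and z of ball3 in the frame of bed between 0 and 0.036 m and x of ball4 in the frame of bed between -0.063 and 0.063 m and y of ball4 in the frame of bed between -0.092 and 0.092 m and z of ball4 in the frame of bed between 0 and 0.036 m and x of ball5 in the frame of bed between -0.063 and 0.063 m and y of ball5 in the frame of bed between -0.092 and 0.092 m and z of ball5 in the frame of bed between 0 and 0.036 m and x of ball6 in the frame of bed between -0.063 and 0.063 m and y of ball6 in the frame of bed between -0.092 and 0.092 m and z of ball6 in the frame of bed between 0 and 0.036 m and x of ball7 in the frame of bed between -0.063 and 0.063 m and y of ball7 in the frame of bed between -0.092 and 0.092 m and z of ball7 in the frame of bed between 0 and 0.036 m and (((y of ball0 in the frame of bed below -0.031 m or y of ball2 in the frame of bed below -0.031 m or y of ball4 in the frame of bed below -0.031 m or y of ball6 in the frame of bed below -0.031 m) and (y of ball1 in the frame of bed below -0.031 m or y of ball3 in the frame of bed below -0.031 m or y of ball5 in the frame of bed below -0.031 m or y of ball7 in the frame of bed below -0.031 m)) or ((y of ball0 in the frame of bed below -0.031 m or y of ball1 in the frame of bed below -0.031 m or y of ball4 in the frame of bed below -0.031 m or y of ball5 in the frame of bed below -0.031 m) and (y of ball2 in the frame of bed below -0.031 m or y of ball3 in the frame of bed below -0.031 m or y of ball6 in the frame of bed below -0.031 m or y of ball7 in the frame of bed below -0.031 m)) or ((y of ball0 in the frame of bed below -0.031 m or y of ball1 in the frame of bed below -0.031 m or y of ball2 in the frame of bed below -0.031 m or y of ball3 in the frame of bed below -0.031 m) and (y of ball4 in the frame of bed below -0.031 m or y of ball5 in the frame of bed below -0.031 m or y of ball6 in the frame of bed below -0.031 m or y of ball7 in the frame of bed below -0.031 m))) and (((y of ball0 in the frame of bed between -0.031 and 0.031 m or y of ball2 in the frame of bed between -0.031 and 0.031 m or y of ball4 in the frame of bed between -0.031 and 0.031 m or y of ball6 in the frame of bed between -0.031 and 0.031 m) and (y of ball1 in the frame of bed between -0.031 and 0.031 m or y of ball3 in the frame of bed between -0.031 and 0.031 m or y of ball5 in the frame of bed between -0.031 and 0.031 m or y of ball7 in the frame of bed between -0.031 and 0.031 m)) or ((y of ball0 in the frame of bed between -0.031 and 0.031 m or y of ball1 in the frame of bed between -0.031 and 0.031 m or y of ball4 in the frame of bed between -0.031 and 0.031 m or y of ball5 in the frame of bed between -0.031 and 0.031 m) and (y of ball2 in the frame of bed between -0.031 and 0.031 m or y of ball3 in the frame of bed between -0.031 and 0.031 m or y of ball6 in the frame of bed between -0.031 and 0.031 m or y of ball7 in the frame of bed between -0.031 and 0.031 m)) or ((y of ball0 in the frame of bed between -0.031 and 0.031 m or y of ball1 in the frame of bed between -0.031 and 0.031 m or y of ball2 in the frame of bed between -0.031 and 0.031 m or y of ball3 in the frame of bed between -0.031 and 0.031 m) and (y of ball4 in the frame of bed between -0.031 and 0.031 m or y of ball5 in the frame of bed between -0.031 and 0.031 m or y of ball6 in the frame of bed between -0.031 and 0.031 m or y of ball7 in the frame of bed between -0.031 and 0.031 m))) and (((y of ball0 in the frame of bed above 0.031 m or y of ball2 in the frame of bed above 0.031 m or y of ball4 in the frame of bed above 0.031 m or y of ball6 in the frame of bed above 0.031 m) and (y of ball1 in the frame of bed above 0.031 m or y of ball3 in the frame of bed above 0.031 m or y of ball5 in the frame of bed above 0.031 m or y of ball7 in the frame of bed above 0.031 m)) or ((y of ball0 in the frame of bed above 0.031 m or y of ball1 in the frame of bed above 0.031 m or y of ball4 in the frame of bed above 0.031 m or y of ball5 in the frame of bed above 0.031 m) and (y of ball2 in the frame of bed above 0.031 m or y of ball3 in the frame of bed above 0.031 m or y of ball6 in the frame of bed above 0.031 m or y of ball7 in the frame of bed above 0.031 m)) or ((y of ball0 in the frame of bed above 0.031 m or y of ball1 in the frame of bed above 0.031 m or y of ball2 in the frame of bed above 0.031 m or y of ball3 in the frame of bed above 0.031 m) and (y of ball4 in the frame of bed above 0.031 m or y of ball5 in the frame of bed above 0.031 m or y of ball6 in the frame of bed above 0.031 m or y of ball7 in the frame of bed above 0.031 m)))), for 0.2 s.
4. the bar is down in its catch, with the jars upright in the trough (value of joint bar below 0.06 rad and x of jar0 in the frame of trough between -0.034 and 0.034 m and y of jar0 in the frame of trough between -0.09 and 0.09 m and z of each of jar0, jar1, jar2 in the frame of trough below 0.01 m and angle between each of jar0, jar1, jar2's own z axis and vertical below 0.15 rad and x of jar1 in the frame of trough between -0.034 and 0.034 m and y of jar1 in the frame of trough between -0.09 and 0.09 m and x of jar2 in the frame of trough between -0.034 and 0.034 m and y of jar2 in the frame of trough between -0.09 and 0.09 m), for 0.2 s.
At the end, for the whole second after the job is handed in: Every ball lies in the bed (centre under 36 mm over its floor), two or more in each compartment; every jar stands on the trough floor, upright to 0.15 rad; bar within 0.06 rad of closed; shaker upright (0.1 rad) on the mat, within 50 mm of its centre, at rest, let go (all of step 3 and all of step 4 and horizontal distance between shaker and mat below 0.05 m and height (world z) of shaker below 0.012 m and angle between shaker's own z axis and vertical below 0.1 rad and linear speed of shaker below 0.05 m/s); the robot touches nothing.
It fails at once if the bystander bottle is moved more than 30 mm (distance of bottle from where it was at the start of the episode above 0.03 m).
It fails at once if the bystander dishes is moved more than 30 mm (distance of dishes from where it was at the start of the episode above 0.03 m).
It fails at once if the bystander rack is moved more than 30 mm (distance of rack from where it was at the start of the episode above 0.03 m).
Of ball6, ball7 only 1 to 2 are there at a start; the rules pass over those that are not, and their reading is None.
Of jar0, jar1, jar2 only 2 to 3 are there at a start; the rules pass over those that are not, and their reading is None.
At some moment in a run one of jar0, jar1, jar2 may be knocked a few centimetres aside while the robot is not near it.
It also fails if it takes over 208 s, if anything falls off the work surface, if the arm or the gripper's body presses on something with over 40 N, if the wrist force passes 120 N, or if a joint passes its speed limit or range.

## Working session

There is one attempt and no reset: what is moved stays moved. The work goes in short steps, Python scripts to look and compute and a tool call to move; the robot and the scene stay as the last step left them, time stands still between calls to the robot, and variables do not carry over. Pictures are saved under pics/ and viewed, at most 14 in all, crops included, and the job is handed in when it is done.

Besides the shell and the picture viewer there is one more tool, called after "Request:" by a JSON object that holds its "method" and its "body". send_rows: Moves the arm, as the interface text tells. Its arguments: {"type":"object","properties":{"plan":{"type":"array","items":{"type":"object","properties":{"delta_pos":{"type":"array","items":{"type":"number"}},"turn":{"type":"number"}}}},"grip":{"type":"number"}},"required":["plan"]}

```bash
ls; mkdir -p pics; cat > h.py <<'E'
import numpy as np, cv2
from rig import manip, grab_frame
from scipy.spatial.transform import Rotation as R
def cam(n):
    f=grab_frame(n); a=np.array(f["attitude"],float)
    f["R"]=a if a.shape==(3,3) else R.from_rotvec(a).as_matrix() if a.size==3 else R.from_quat(a).as_matrix()
    f["o"]=np.array(f["origin"]); return f
def rays(f,uv):
    K=np.array(f["K"]); uv=np.atleast_2d(np.array(uv,float))
    d=np.stack([(uv[:,0]-K[0,2])/K[0,0],(uv[:,1]-K[1,2])/K[1,1]],1); s=d.copy()
    for _ in range(10): s=d/(1+f["k1"]*(s**2).sum(1,keepdims=True))
    return np.c_[s,np.ones(len(s))]
def at_z(f,uv,z):
    d=rays(f,uv)@f["R"].T; return f["o"]+d*((z-f["o"][2])/d[:,2])[:,None]
def cloud(f):
    v,u=np.mgrid[:480,:640]; r=rays(f,np.c_[u.ravel(),v.ravel()])
    P=f["o"]+(r*f["depth"].ravel()[:,None])@f["R"].T; return P.reshape(480,640,3)
def proj(f,P):
    c=(np.atleast_2d(P)-f["o"])@f["R"]; s=c[:,:2]/c[:,2:]; s=s*(1+f["k1"]*(s**2).sum(1,keepdims=True))
    K=np.array(f["K"]); return s*[K[0,0],K[1,1]]+[K[0,2],K[1,2]]
E
python3 - <<'E'
from h import *
import pickle
for n in("scene","top"):
    f=cam(n); pickle.dump(f,open(n+"0.pkl","wb")); cv2.imwrite(f"pics/{n}0.png",f["img"]); print(n,f["o"],f["R"].round(3).tolist(),f["k1"],f["K"],(f["depth"]==0).mean())
print(manip.observe())
E
```

```text
pics
scene [0.93445229 0.44210415 0.95079117] [[-0.743, 0.554, -0.376], [0.669, 0.612, -0.422], [-0.003, -0.565, -0.825]] -0.007323558790344737 [[487.02119534   0.         316.75682404]
 [  0.         487.02119534 241.14613033]
 [  0.           0.           1.        ]] 0.004026692708333333
top [ 0.41350479 -0.02360008  1.17309242] [[0.021, -0.988, 0.152], [-0.999, -0.016, 0.032], [-0.03, -0.153, -0.988]] -0.15756678352296571 [[539.37064972   0.         315.04740184]
 [  0.         539.37064972 241.19613059]
 [  0.           0.           1.        ]] 0.003974609375
{'clock': 0.1, 'q': array([ 1.05751644,  0.5920275 ,  0.04830533,  1.60969149, -0.03331078,
        0.9426868 , -0.03370151]), 'dq': array([ 0.00053001, -0.00170688,  0.001052  , -0.00353017,  0.00086247,
        0.00052997, -0.00175173]), 'joint_efforts': array([ 4.63016986e-03, -5.49995720e+01,  1.55361056e+00, -1.98826736e+01,
        9.79572331e-03,  3.77363584e-03,  1.29830670e-05]), 'ee_pos': array([ 0.29520751, -0.66140777,  0.24895609]), 'tool_rot': array([-3.07072627e+00, -6.54263823e-01,  8.17187218e-04]), 'ft_force': array([-0.96421613,  0.1834141 , -0.09949547]), 'ft_torque': array([ 0.00516548, -0.03776696, -0.01945278]), 'finger_force': 0.0, 'grip_width': 0.9969943740464744}
```

View pics/scene0.png

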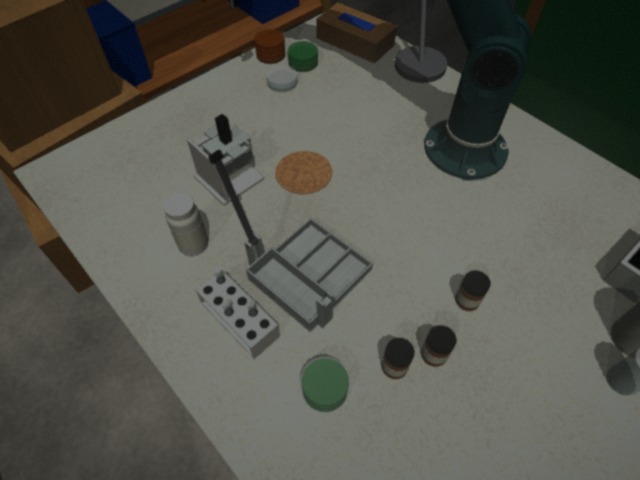

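View pics/top0.png

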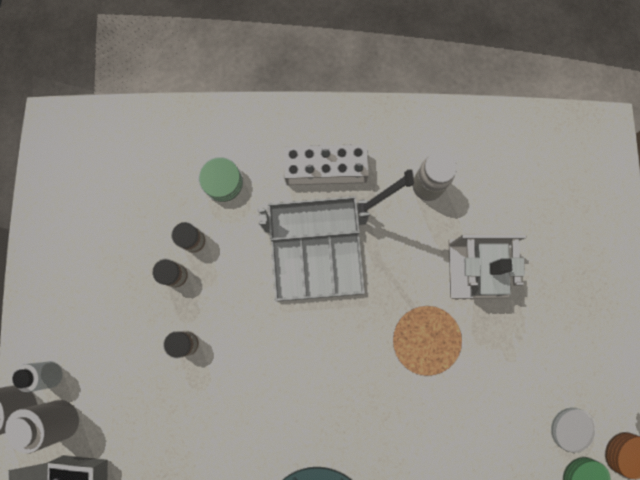

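```bash
python3 - <<'E'
from h import *
import pickle
f=pickle.load(open("top0.pkl","rb")); P=cloud(f); g=pickle.load(open("scene0.pkl","rb"))
def m(mask):
    q=P[mask]; return len(q),np.median(q,0).round(4),q.min(0).round(3),q.max(0).round(3)
X,Y,Z=P[...,0],P[...,1],P[...,2]
print("table",np.median(Z[300:450,230:260]))
# jars: cap pixels by z ~0.084
for (u,v) in [(188,237),(170,273),(181,344)]:
    s=np.zeros(Z.shape,bool); s[v-22:v+22,u-24:u+24]=1; s&=(Z>.075)&(Z<.095)
    print("jar",m(s), cv2.minEnclosingCircle(P[s][:,:2].astype(np.float32)))
for r,zr,n in [((190,310,255,375),(.02,.035),"bedwalls"),((190,310,255,375),(.038,.055),"trough"),((190,310,255,375),(.085,.12),"catchhinge"),((230,310,430,540),(.11,.128),"arms"),((230,310,430,540),(.128,.16),"tips/back"),((230,310,430,540),(.19,.21),"gripTop"),((230,310,430,540),(.117,.127),"ears")]:
    a,b,c,d=r; s=np.zeros(Z.shape,bool); s[a:b,c:d]=1; s&=(Z>zr[0])&(Z<zr[1]); q=P[s]
    if len(q): print(n,m(s),cv2.minAreaRect((q[:,:2]*1000).astype(np.float32)))
hsv=cv2.cvtColor(f["img"],cv2.COLOR_BGR2HSV); s=(hsv[...,1]>100)&(Z<.02); s[:280]=0;s[400:]=0;s[:,:380]=0;s[:,480:]=0
print("mat",m(s),cv2.minEnclosingCircle(P[s][:,:2].astype(np.float32)))
s=np.zeros(Z.shape,bool); s[160:225,355:420]=1; s&=(Z>.12); q=P[s]; print("bar",len(q)); 
i=np.argsort(q[:,2]); print(q[i[::max(1,len(i)//12)]].round(3))
for n,(u,v) in dict(dish=(221,180),rack=(326,160),bottle=(435,175)).items():
    s=np.zeros(Z.shape,bool); s[v-28:v+28,u-45:u+45]=1; s&=(Z>.04)&(abs(X-X[v,u])<.08); print(n,m(s))
E
```

```text
table 0.0002636526468305922
jar (535, array([0.5902, 0.2856, 0.0838]), array([0.541, 0.261, 0.075]), array([0.618, 0.324, 0.091])) ((0.5759628415107727, 0.29545217752456665), 0.044846247881650925)
jar (531, array([0.5136, 0.3215, 0.084 ]), array([0.487, 0.296, 0.075]), array([0.541, 0.35 , 0.09 ])) ((0.5137795209884644, 0.3232032358646393), 0.02760366164147854)
jar (559, array([0.3651, 0.2897, 0.0841]), array([0.339, 0.265, 0.075]), array([0.392, 0.319, 0.09 ])) ((0.36452025175094604, 0.29108333587646484), 0.02803208865225315)
bedwalls (910, array([0.5438, 0.0163, 0.0278]), array([ 0.462, -0.095,  0.02 ]), array([0.683, 0.123, 0.035])) ((573.004150390625, 8.851654052734375), (205.57667541503906, 219.00192260742188), 5.7985124588012695)
trough (587, array([0.634 , 0.024 , 0.0447]), array([ 0.588, -0.094,  0.038]), array([0.687, 0.125, 0.055])) ((637.88037109375, 16.646194458007812), (81.3175277709961, 220.18426513671875), 5.788751602172852)
catchhinge (267, array([ 0.6368, -0.0758,  0.1026]), array([ 0.611, -0.095,  0.085]), array([0.665, 0.127, 0.119])) ((637.1430053710938, 16.386299
[... 1079 characters left out ...]
326, -0.2298705279827118), 0.07344537228345871)
bar 536
[[ 0.644 -0.087  0.12 ]
 [ 0.644 -0.095  0.148]
 [ 0.657 -0.103  0.172]
 [ 0.657 -0.109  0.196]
 [ 0.646 -0.118  0.217]
 [ 0.659 -0.123  0.238]
 [ 0.653 -0.128  0.257]
 [ 0.655 -0.133  0.275]
 [ 0.647 -0.141  0.292]
 [ 0.643 -0.143  0.309]
 [ 0.643 -0.151  0.315]
 [ 0.646 -0.147  0.317]
 [ 0.414 -0.024  1.173]]
dish (1385, array([0.7247, 0.2255, 0.0502]), array([0.679, 0.18 , 0.04 ]), array([0.774, 0.272, 0.058]))
rack (2684, array([ 0.7582, -0.0051,  0.0607]), array([ 0.721, -0.096,  0.041]), array([0.8  , 0.085, 0.105]))
bottle (1694, array([ 0.7061, -0.2207,  0.1492]), array([ 0.642, -0.267,  0.04 ]), array([ 0.755, -0.124,  0.32 ]))
```

```bash
python3 - <<'E'
import pickle,cv2
from h import *
f=pickle.load(open("top0.pkl","rb"));g=pickle.load(open("scene0.pkl","rb"))
a=cv2.resize(f["img"][180:320,240:540],None,fx=2.6,fy=2.6,interpolation=3); b=cv2.resize(g["img"][100:340,140:400],None,fx=1.0,fy=1.0)
cv2.imwrite("pics/crop1.png",cv2.convertScaleAbs(a,alpha=1.3))
E
```

```text
(no output)
```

View pics/crop1.png

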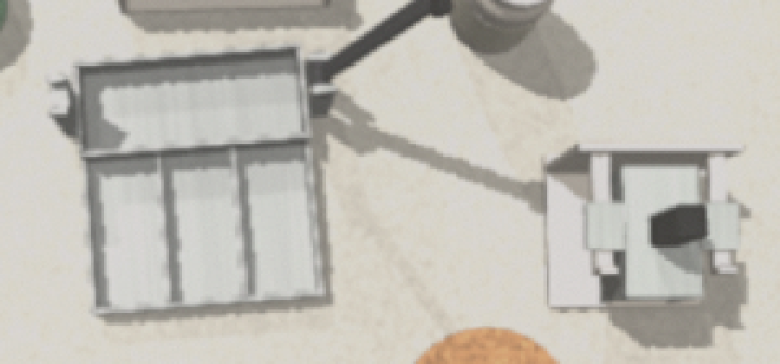

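```bash
python3 - <<'E'
from h import *
import pickle
f=pickle.load(open("top0.pkl","rb")); P=cloud(f).reshape(-1,3)
t=np.deg2rad(5.79); Rm=np.array([[np.cos(t),np.sin(t)],[-np.sin(t),np.cos(t)]])
box=(abs(P[:,0]-.57)<.14)&(abs(P[:,1])<.15)
Q=P[box]; L=np.c_[Q[:,:2]@Rm.T*1000,Q[:,2]*1000]
def hist(a,lo,hi): 
    h,e=np.histogram(a,np.arange(lo,hi,3)); print([(int(x),int(n)) for x,n in zip(e,h) if n>3])
w=L[(L[:,2]>24)&(L[:,2]<32)]; print("bed tops x");hist(w[:,0],440,700); print("y (x mid)"); x0=w[:,0].min()
hist(w[(w[:,0]>475)&(w[:,0]<570)][:,1],-200,120)
w=L[(L[:,2]>41)&(L[:,2]<49)]; print("trough x");hist(w[(abs(w[:,1]+45)<60)][:,0],440,720); print("trough y");hist(w[(w[:,0]>610)&(w[:,0]<660)][:,1],-200,120)
w=L[(L[:,2]>85)]; hist(w[:,0],600,720);hist(w[:,1],-200,100)
w=P[(P[:,2]>.11)&(P[:,2]<.33)&(abs(P[:,0]-.65)<.04)&(P[:,1]<-.07)&(P[:,1]>-.2)]
l=np.c_[w[:,:2]@Rm.T*1000,w[:,2]*1000]; print("bar x",np.median(l[:,0]),np.polyfit(l[:,1],l[:,2],1),l[:,2].max())
# stand
s=(abs(P[:,0]-.54)<.1)&(abs(P[:,1]+.34)<.1); w=P[s]*1000
b=w[(w[:,2]>100)&(w[:,0]>575)]; print("back",np.polyfit(b[:,1],b[:,0],1),np.median(b[:,0]),b[:,1].min(),b[:,1].max())
tp=w[(w[:,2]>130)&(w[:,2]<140)&(w[:,0]<520)]; print("tips");print(tp.round(0)[::4])
e=w[(w[:,2]>120)&(w[:,2]<130)]; hist(e[:,1],-420,-260);
print(P[(abs(P[:,0]-.59)<.08)&(abs(P[:,1]-.29)<.05)&(P[:,2]>.08)&(P[:,0]>.555)].mean(0))
E
```

```text
bed tops x
[(467, 70), (470, 86), (473, 13), (476, 9), (479, 10), (482, 12), (485, 11), (488, 13), (491, 7), (494, 11), (497, 13), (500, 9), (503, 14), (506, 10), (509, 12), (512, 10), (515, 7), (518, 11), (521, 11), (524, 11), (527, 9), (530, 7), (533, 11), (536, 9), (539, 8), (542, 12), (545, 10), (548, 13), (551, 8), (554, 7), (557, 10), (560, 7), (563, 11), (566, 8), (569, 10), (572, 9), (575, 11), (578, 10), (581, 10), (584, 11), (587, 10), (590, 11), (593, 17), (596, 51), (620, 7), (671, 66)]
y (x mid)
[(-140, 45), (-137, 34), (-80, 41), (-77, 36), (-20, 4), (-17, 58), (-14, 19), (43, 30), (46, 49)]
trough x
[(596, 79), (599, 33), (671, 61), (674, 54)]
trough y
[(-140, 21), (-137, 13), (43, 13), (46, 30), (49, 6)]
[(618, 24), (621, 41), (624, 36), (627, 70), (630, 138), (633, 91), (636, 104), (639, 92), (642, 55), (645, 48), (648, 32), (651, 15)]
[(-200, 25), (-197, 24), (-194, 22), (-191, 22), (-188, 21), (-185, 23), (-182, 18), (-179, 19), (-176, 19), (-173, 20), (-170, 19), (-167, 18), (-164, 17), (-161, 20), (-158, 27), (-155, 28), (-152, 30), (-149, 27), (-146, 29), (-143,
[... 392 characters left out ...]
.]
 [ 497. -301.  135.]
 [ 498. -386.  133.]
 [ 498. -394.  134.]
 [ 495. -295.  135.]
 [ 495. -303.  136.]
 [ 495. -388.  139.]
 [ 496. -397.  136.]]
[(-408, 4), (-405, 11), (-402, 29), (-399, 39), (-396, 55), (-393, 52), (-390, 48), (-387, 58), (-384, 46), (-381, 34), (-378, 13), (-375, 31), (-372, 44), (-369, 60), (-366, 50), (-363, 61), (-360, 54), (-357, 53), (-354, 52), (-351, 55), (-348, 62), (-345, 59), (-342, 60), (-339, 60), (-336, 59), (-333, 73), (-330, 83), (-327, 77), (-324, 82), (-321, 81), (-318, 74), (-315, 66), (-312, 32), (-309, 31), (-306, 37), (-303, 65), (-300, 53), (-297, 59), (-294, 43), (-291, 38), (-288, 32), (-285, 20), (-282, 6)]
[0.59093706 0.28622745 0.08418694]
```

Request:
{"method": "send_rows", "body": {"plan": [{"delta_pos": [341,-198,0],"turn": 24},{"delta_pos": [341,-198,0],"turn": 24},{"delta_pos": [341,-198,0],"turn": 24},{"delta_pos": [341,-198,0],"turn": 24},{"delta_pos": [341,-198,0],"turn": 24},{"delta_pos": [341,-198,0],"turn": 24},{"delta_pos": [341,-198,0],"turn": 24},{"delta_pos": [341,-198,0],"turn": 24}], "grip": 1}}

```text
clock: 0.9
ee_pos: [0.5274, -0.3393, 0.2496]
tool_rot: [-3.141, -0.004, 0.0]
ft_force: [0.3, 0.6, -0.9]
grip_width: 1.0
finger_force: 0.0
```

```bash
cat >> h.py <<'E'
def cw(cx,cy): t=.10105; return np.array([569.2+np.cos(t)*cx-np.sin(t)*cy, 11.5+np.sin(t)*cx+np.cos(t)*cy])
def pose():
    s=manip.observe(); Rm=R.from_rotvec(s["tool_rot"]).as_matrix(); return np.array(s["ee_pos"])*1000,Rm,np.degrees(np.arctan2(Rm[1,0],Rm[0,0])),s
def to(x,y,z,yaw=None):
    p,Rm,a,s=pose(); d=Rm.T@(np.array([x,y,z])-p); t=0 if yaw is None else (a-yaw+180)%360-180
    print("pose",p.round(1),"yaw",round(a,2),"tilt",round(float(np.degrees(np.arccos(-Rm[2,2]))),2),"delta",d.round(1),"turn",round(t,2),"t",s["clock"],"q",np.round(s["q"],2),"F",np.round(s["ft_force"],1),"g",round(float(s["grip_width"]),3),s["finger_force"])
E
python3 -c "
from h import *
to(526,-342.5,174,0)"
```

```text
pose [ 527.4 -339.3  249.6] yaw 0.15 tilt 0.06 delta [-1.4  3.3 75.6] turn 0.15 t 0.9 q [ 0.4   0.47  0.14  1.84 -0.08  0.83 -0.99] F [ 0.3  0.6 -0.9] g 1.0 0.0
```

Request:
{"method": "send_rows", "body": {"plan": [{"delta_pos": [-1,3,25]},{"delta_pos": [-1,3,50]},{"delta_pos": [-1,3,75]},{"delta_pos": [-1,3,75]}]}}

```text
validation failed for argument at $.pl...
```

Request:
{"method": "send_rows", "body": {"plan": [{"delta_pos": [0,0,0]},{"delta_pos": [0,0,0]},{"delta_pos": [0,0,0]},{"delta_pos": [0,0,0]},{"delta_pos": [0,0,0]},{"delta_pos": [0,0,0]}], "grip": 0}}

```text
validation failed for argument at $.pl...
```

Turn is required in every row.

Request:
{"method": "send_rows", "body": {"plan": [{"delta_pos": [-1,3,25],"turn": 0},{"delta_pos": [-1,3,50],"turn": 0},{"delta_pos": [-1,3,75],"turn": 0},{"delta_pos": [-1,3,75],"turn": 0}]}}

```text
clock: 1.3
ee_pos: [0.5227, -0.3433, 0.1713]
tool_rot: [-3.137, -0.002, 0.011]
ft_force: [0.6, 0.2, 0.2]
grip_width: 1.002
finger_force: 0.0
```

Request:
{"method": "send_rows", "body": {"plan": [{"delta_pos": [0,0,0],"turn": 0},{"delta_pos": [0,0,0],"turn": 0},{"delta_pos": [0,0,0],"turn": 0},{"delta_pos": [0,0,0],"turn": 0},{"delta_pos": [0,0,0],"turn": 0},{"delta_pos": [0,0,0],"turn": 0}], "grip": 0}}

```text
clock: 1.9
ee_pos: [0.526, -0.3449, 0.1763]
tool_rot: [-3.141, -0.002, -0.003]
ft_force: [-1.2, 2.5, 5.2]
grip_width: 0.274
finger_force: 60.0
```

```bash
python3 -c "
from h import *
to(526,-342.5,214,0)"
```

```text
pose [ 526.  -344.9  176.3] yaw 0.08 tilt 0.09 delta [  0.1  -2.5 -37.7] turn 0.08 t 1.9 q [ 0.42  0.56  0.12  1.89 -0.1   0.69 -0.96] F [-1.2  2.5  5.2] g 0.274 59.962581396102905
```

Request:
{"method": "send_rows", "body": {"plan": [{"delta_pos": [0,0,-6],"turn": 0},{"delta_pos": [0,0,-18],"turn": 0},{"delta_pos": [0,0,-34],"turn": 0},{"delta_pos": [0,0,-50],"turn": 0},{"delta_pos": [0,0,-66],"turn": 0},{"delta_pos": [0,0,-82],"turn": 0},{"delta_pos": [0,0,-92],"turn": 0},{"delta_pos": [0,0,-95],"turn": 0}]}}

```text
clock: 2.7
ee_pos: [0.5255, -0.3458, 0.2714]
tool_rot: [3.14, 0.001, 0.003]
ft_force: [-0.1, -0.6, -4.1]
grip_width: 0.274
finger_force: 59.1
```

Request:
{"method": "send_rows", "body": {"plan": [{"delta_pos": [0,-6,0],"turn": -3},{"delta_pos": [0,-18,0],"turn": -9},{"delta_pos": [0,-36,0],"turn": -17},{"delta_pos": [0,-60,0],"turn": -25},{"delta_pos": [0,-86,0],"turn": -33},{"delta_pos": [0,-112,0],"turn": -41},{"delta_pos": [0,-138,0],"turn": -49},{"delta_pos": [0,-164,0],"turn": -57}]}}

```text
clock: 3.5
ee_pos: [0.5243, -0.1803, 0.2694]
tool_rot: [-2.755, -1.507, 0.002]
ft_force: [0.5, 0.0, -2.7]
grip_width: 0.276
finger_force: 59.1
```

```bash
python3 -c "
from h import *
to(519,172,270,95.8)"
```

```text
pose [ 524.3 -180.3  269.4] yaw 57.36 tilt 0.08 delta [ 293.9 -194.5   -0.6] turn -38.44 t 3.5 q [ 0.36  0.36 -0.14  1.97  0.07  0.82 -0.39] F [ 0.5  0.  -2.7] g 0.276 59.09321486949921
```

Request:
{"method": "send_rows", "body": {"plan": [{"delta_pos": [21,-14,0],"turn": -6},{"delta_pos": [42,-28,0],"turn": -12},{"delta_pos": [63,-42,0],"turn": -18},{"delta_pos": [84,-56,0],"turn": -24},{"delta_pos": [105,-70,0],"turn": -30},{"delta_pos": [126,-84,0],"turn": -34},{"delta_pos": [147,-98,0],"turn": -37},{"delta_pos": [168,-112,0],"turn": -38}]}}

```text
clock: 4.3
ee_pos: [0.522, 0.0217, 0.2696]
tool_rot: [-2.12, -2.318, 0.001]
ft_force: [0.0, -1.2, -2.1]
grip_width: 0.274
finger_force: 59.1
```

```bash
python3 -c "
from h import *
to(519,172,270,95.8)"
```

```text
pose [522.   21.7 269.6] yaw 95.12 tilt 0.05 delta [149.9  10.4  -0.4] turn -0.68 t 4.3 q [ 0.15  0.33 -0.35  2.03  0.16  0.81 -0.2 ] F [ 0.  -1.2 -2.1] g 0.274 59.07515108585358
```

Request:
{"method": "send_rows", "body": {"plan": [{"delta_pos": [15,1,0],"turn": -1},{"delta_pos": [40,3,0],"turn": -1},{"delta_pos": [65,5,0],"turn": -1},{"delta_pos": [90,7,0],"turn": -1},{"delta_pos": [115,9,0],"turn": -1},{"delta_pos": [138,10,0],"turn": -1},{"delta_pos": [148,10,0],"turn": -1},{"delta_pos": [148,10,0],"turn": -1}]}}

```text
clock: 5.1
ee_pos: [0.519, 0.1703, 0.2699]
tool_rot: [-2.097, -2.338, -0.0]
ft_force: [-0.7, -0.3, -3.7]
grip_width: 0.276
finger_force: 59.1
```

Request:
{"method": "send_rows", "body": {"plan": [{"delta_pos": [0,0,20],"turn": 0},{"delta_pos": [0,0,45],"turn": 0},{"delta_pos": [0,0,70],"turn": 0},{"delta_pos": [0,0,95],"turn": 0},{"delta_pos": [0,0,110],"turn": 0},{"delta_pos": [0,0,116],"turn": 0},{"delta_pos": [0,0,116],"turn": 0}]}}

```text
clock: 5.8
ee_pos: [0.5192, 0.1672, 0.1533]
tool_rot: [-2.103, -2.334, 0.004]
ft_force: [0.1, -1.1, -2.4]
grip_width: 0.276
finger_force: 59.2
```

```bash
cat >> h.py <<'E'
def toc(cx,cy,z,yaw=95.8):
    x,y=cw(cx,cy); p=pose()[0]; t=.10105; d=p[:2]-[569.2,11.5]
    print("carrier xy",(np.array([[np.cos(t),np.sin(t)],[-np.sin(t),np.cos(t)]])@d).round(1)); to(x,y,z,yaw)
E
python3 - <<'E'
from h import *
toc(-34,118,153)
f=cam("top"); cv2.imwrite("pics/a.png",cv2.resize(f["img"][180:400,160:460],None,fx=2.6,fy=2.6)); g=cam("scene"); cv2.imwrite("pics/a2.png",g["img"])
cv2.imwrite("pics/a2c.png",cv2.resize(g["img"][130:390,240:480],None,fx=2.3,fy=2.3))
E
```

```text
carrier xy [-34.  159.9]
pose [519.2 167.2 153.3] yaw 95.95 tilt 0.14 delta [-41.9  -0.1   0.3] turn 0.15 t 5.8 q [-0.16  0.52 -0.32  2.08  0.29  0.59 -0.58] F [ 0.1 -1.1 -2.4] g 0.276 59.210718870162964
```

View pics/a2c.png

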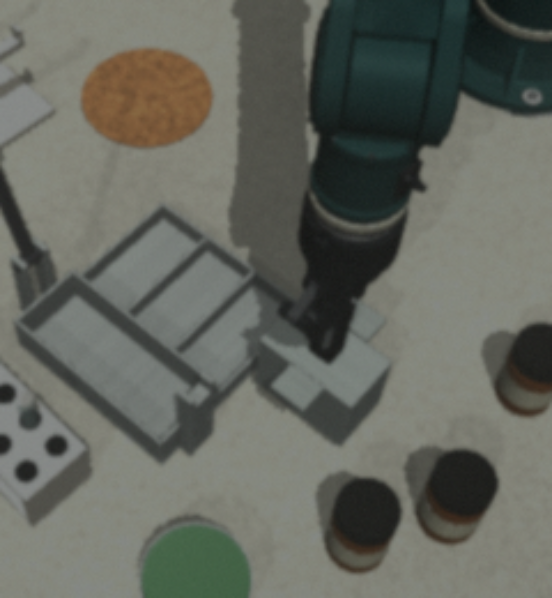

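Request:
{"method": "send_rows", "body": {"plan": [{"delta_pos": [-10,0,0],"turn": 0},{"delta_pos": [-16,0,0],"turn": 0},{"delta_pos": [-22,0,0],"turn": 0},{"delta_pos": [-28,0,0],"turn": 0},{"delta_pos": [-34,0,0],"turn": 0},{"delta_pos": [-40,0,0],"turn": 0},{"delta_pos": [-42,0,0],"turn": 0}]}}

```text
clock: 6.6
ee_pos: [0.5254, 0.13, 0.1556]
tool_rot: [-2.101, -2.335, -0.012]
ft_force: [-2.1, 7.7, 1.6]
grip_width: 0.271
finger_force: 59.6
```

```bash
cat >> h.py <<'E'
def tocar(P):
    t=.10105; d=P*1000-np.array([569.2,11.5,0]); M=np.array([[np.cos(t),np.sin(t),0],[-np.sin(t),np.cos(t),0],[0,0,1]]); return d@M.T
def tilt(f=None,verbose=True):
    # ransac plane through the shaker's top, in the carrier frame; tilt>0: mouth (-cy) down
    f=f or cam("scene"); L=tocar(cloud(f)).reshape(-1,3); p=tocar(pose()[0]/1000)
    m=(np.abs(L[:,0]-p[0])<64)&(np.abs(L[:,1]-p[1])<85)&(L[:,2]<p[2]-18)&(L[:,2]>p[2]-110)&(L[:,2]>32); Q=L[m]; rng=np.random.default_rng(0); best=(0,None)
    for _ in range(400):
        a,b,c=Q[rng.choice(len(Q),3,False)]; n=np.cross(b-a,c-a); l=np.linalg.norm(n)
        if l<200: continue
        n=n/l*np.sign(n[2]) 
        if n[2]<.6 or abs(n[0])>.12: continue
        k=np.abs((Q-a)@n)<2.5
        if k.sum()>best[0]: best=(k.sum(),k)
    k=best[1]; q=Q[k]; n=np.linalg.svd(q-q.mean(0))[2][2]; n*=np.sign(n[2])
    h=(p-q.mean(0))@n
    print("tilt",round(float(np.degrees(np.arctan2(-n[1],n[2]))),1),"roll",round(float(np.degrees(n[0])),1),"n",len(q),"TCP over top",round(float(h),1)); return f
E
python3 - <<'E'
from h import *
toc(-34,118,153); f=tilt()
cv2.imwrite("pics/b.png",cv2.resize(f["img"][180:360,280:460],None,fx=3,fy=3))
E
```

```text
carrier xy [-31.7 122.3]
pose [525.4 130.  155.6] yaw 96.04 tilt 0.43 delta [-4.3 -2.4  2.6] turn 0.24 t 6.6 q [-0.08  0.51 -0.33  2.09  0.29  0.57 -0.51] F [-2.1  7.7  1.6] g 0.271 59.60182249546051
tilt 10.2 roll -0.5 n 1086 TCP over top 51.5
```

View pics/b.png

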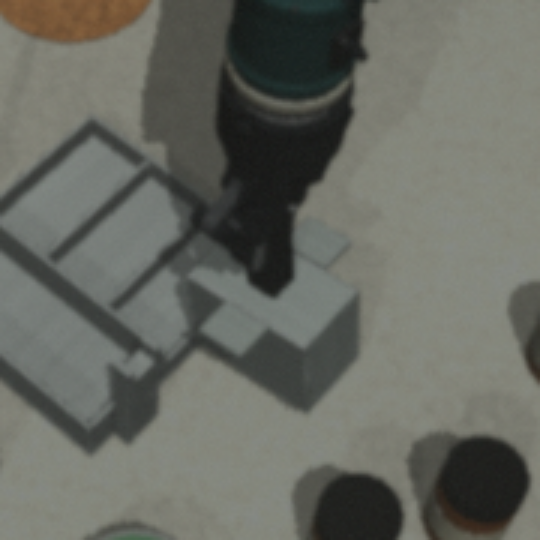

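Request:
{"method": "send_rows", "body": {"plan": [{"delta_pos": [4,0,-4],"turn": 0},{"delta_pos": [6,0,-16],"turn": 0},{"delta_pos": [3,0,-34],"turn": 0},{"delta_pos": [-5,0,-44],"turn": 0},{"delta_pos": [-18,0,-48],"turn": 0},{"delta_pos": [-34,0,-48],"turn": 0},{"delta_pos": [-50,0,-48],"turn": 0},{"delta_pos": [-66,0,-48],"turn": 0}]}}

```text
clock: 7.45
ee_pos: [0.5302, 0.0587, 0.2018]
tool_rot: [2.103, 2.334, -0.003]
ft_force: [0.1, -0.3, -3.9]
grip_width: 0.273
finger_force: 59.3
```

Request:
{"method": "send_rows", "body": {"plan": [{"delta_pos": [-15,0,0],"turn": 0},{"delta_pos": [-26,0,0],"turn": 0},{"delta_pos": [-34,0,0],"turn": 0},{"delta_pos": [-38,0,6],"turn": 0},{"delta_pos": [-40,0,20],"turn": 0},{"delta_pos": [-40,0,36],"turn": 0},{"delta_pos": [-40,0,46],"turn": 0},{"delta_pos": [-40,0,48],"turn": 0}]}}

```text
clock: 8.25
ee_pos: [0.5357, 0.0214, 0.1575]
tool_rot: [2.099, 2.335, -0.006]
ft_force: [-9.1, -5.3, 48.2]
grip_width: 0.276
finger_force: 65.9
```

```bash
python3 - <<'E'
from h import *
toc(-34,-23,153); f=tilt()
g=cam("top"); cv2.imwrite("pics/c.png",cv2.resize(g["img"][180:320,240:420],None,fx=3,fy=3))
E
```

```text
carrier xy [-32.4  13.2]
pose [535.7  21.4 157.5] yaw 96.07 tilt 0.24 delta [-36.2  -1.8   4.6] turn 0.27 t 8.25 q [ 0.11  0.51 -0.32  2.1   0.29  0.58 -0.31] F [-9.1 -5.3 48.2] g 0.276 65.89694023132324
tilt 8.8 roll 0.5 n 955 TCP over top 50.5
```

View pics/c.png

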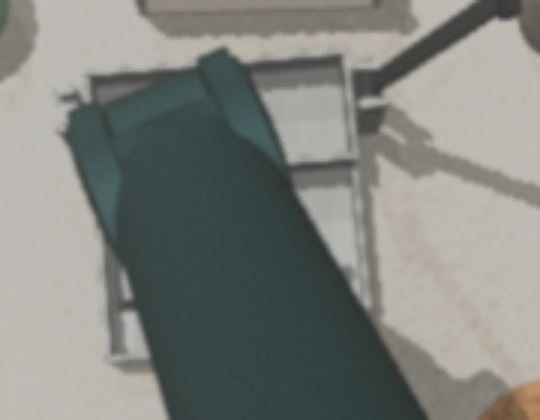

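Request:
{"method": "send_rows", "body": {"plan": [{"delta_pos": [0,0,-9],"turn": 0},{"delta_pos": [-8,1,-9],"turn": 0},{"delta_pos": [-14,1,-9],"turn": 0},{"delta_pos": [-19,1,-9],"turn": 0},{"delta_pos": [-24,1,-9],"turn": 0},{"delta_pos": [-29,1,-9],"turn": 0},{"delta_pos": [-33,1,-9],"turn": 0}]}}

```text
clock: 9.05
ee_pos: [0.5389, -0.0085, 0.1625]
tool_rot: [-2.098, -2.333, -0.003]
ft_force: [-1.6, 4.2, 0.4]
grip_width: 0.275
finger_force: 59.7
```

```bash
python3 - <<'E'
from h import *
toc(-34,-28,161); f=tilt()
cv2.imwrite("pics/d.png",cv2.resize(f["img"][190:340,240:420],None,fx=3,fy=3))
E
```

```text
carrier xy [-32.2 -16.8]
pose [538.9  -8.5 162.5] yaw 96.09 tilt 0.24 delta [-11.2  -1.9   1.4] turn 0.29 t 9.05 q [ 0.18  0.5  -0.33  2.09  0.28  0.6  -0.24] F [-1.6  4.2  0.4] g 0.275 59.72059786319733
tilt 15.6 roll 1.0 n 904 TCP over top 51.3
```

View pics/d.png

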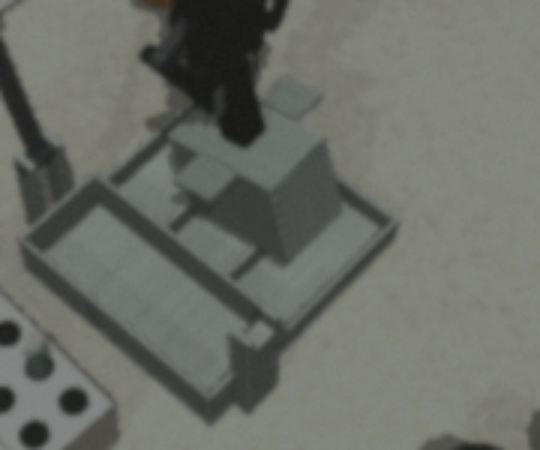

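Request:
{"method": "send_rows", "body": {"plan": [{"delta_pos": [-3,0,0],"turn": 0},{"delta_pos": [-6,0,0],"turn": 0},{"delta_pos": [-9,0,0],"turn": 0},{"delta_pos": [-12,0,0],"turn": 0}]}}

```text
clock: 9.5
ee_pos: [0.5402, -0.0207, 0.1625]
tool_rot: [-2.098, -2.334, -0.003]
ft_force: [-1.3, 7.0, -0.2]
grip_width: 0.271
finger_force: 59.4
```

```bash
cat >> h.py <<'E'
def balls():
    for n in("scene","top"):
        f=cam(n); L=tocar(cloud(f)); 
        for c,y in zip("ABC",(-62,0,62)):
            m=(np.abs(L[...,0]+34)<58)&(np.abs(L[...,1]-y)<25)&(L[...,2]>10)&(L[...,2]<36)
            k,lab,st,ce=cv2.connectedComponentsWithStats(m.astype(np.uint8))
            print(n,c,[(st[i][4],*L[lab==i].mean(0).round().astype(int),f["img"][lab==i].mean(0).round().astype(int).tolist()) for i in range(1,k) if st[i][4]>8])
        if n=="scene": s=f
    return s,f
E
python3 - <<'E'
from h import *
toc(-34,-28,161); f,g=balls(); tilt(f)
cv2.imwrite("pics/e.png",np.hstack([cv2.resize(f["img"][190:310,240:370],None,fx=3,fy=3),cv2.resize(g["img"][190:310,260:390],None,fx=3,fy=3)]))
E
```

```text
carrier xy [-32.1 -29.1]
pose [540.2 -20.7 162.5] yaw 96.1 tilt 0.2 delta [ 1.1 -1.9  1.5] turn 0.3 t 9.5 q [ 0.21  0.5  -0.33  2.08  0.28  0.6  -0.22] F [-1.3  7.  -0.2] g 0.271 59.36040222644806
scene A []
scene B [(np.int32(12), np.int64(-4), np.int64(-15), np.int64(32), [60, 63, 60])]
scene C []
top A []
top B []
top C []
tilt 20.7 roll 0.9 n 883 TCP over top 51.4
```

Request:
{"method": "send_rows", "body": {"plan": [{"delta_pos": [-3,0,0],"turn": 0},{"delta_pos": [-6,0,0],"turn": 0},{"delta_pos": [-6,0,0],"turn": 0}]}}

```text
clock: 9.9
ee_pos: [0.5409, -0.0273, 0.1624]
tool_rot: [-2.099, -2.334, -0.002]
ft_force: [-1.0, 6.6, -0.9]
grip_width: 0.273
finger_force: 59.1
```

```bash
python3 - <<'E'
from h import *
toc(-34,-28,161); f,g=balls(); tilt(f)
cv2.imwrite("pics/e.png",np.hstack([cv2.resize(f["img"][190:310,240:370],None,fx=3,fy=3),cv2.resize(g["img"][190:310,260:390],None,fx=3,fy=3)]))
E
```

```text
carrier xy [-32.1 -35.7]
pose [540.9 -27.3 162.4] yaw 96.06 tilt 0.16 delta [ 7.7 -1.8  1.4] turn 0.26 t 9.9 q [ 0.22  0.51 -0.33  2.08  0.28  0.6  -0.21] F [-1.   6.6 -0.9] g 0.273 59.11799669265747
scene A []
scene B [(np.int32(12), np.int64(-4), np.int64(-15), np.int64(32), [64, 67, 63])]
scene C []
top A []
top B []
top C []
tilt 23.5 roll -0.2 n 844 TCP over top 51.4
```

View pics/e.png

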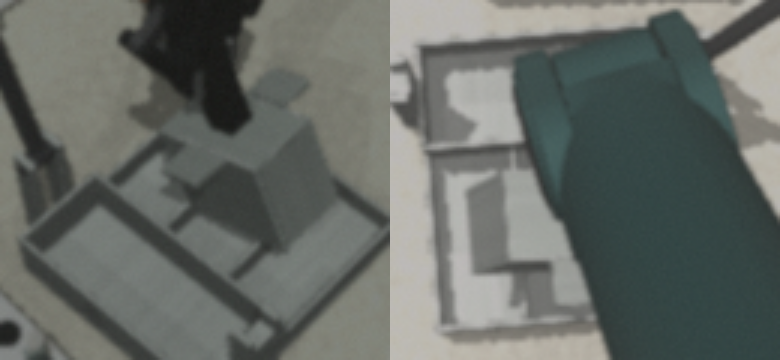

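Request:
{"method": "send_rows", "body": {"plan": [{"delta_pos": [-3,0,0],"turn": 0},{"delta_pos": [-5,0,0],"turn": 0},{"delta_pos": [-5,0,0],"turn": 0}]}}

```text
clock: 10.3
ee_pos: [0.5413, -0.0324, 0.1622]
tool_rot: [-2.099, -2.334, -0.001]
ft_force: [-1.9, 6.0, -2.0]
grip_width: 0.275
finger_force: 58.8
```

Request:
{"method": "send_rows", "body": {"plan": [{"delta_pos": [4,0,-4],"turn": 0},{"delta_pos": [10,0,-14],"turn": 0},{"delta_pos": [18,0,-26],"turn": 0},{"delta_pos": [30,0,-30],"turn": 0},{"delta_pos": [44,0,-32],"turn": 0},{"delta_pos": [56,0,-32],"turn": 0},{"delta_pos": [60,0,-32],"turn": 0}]}}

```text
clock: 11.0
ee_pos: [0.5351, 0.0285, 0.195]
tool_rot: [-2.096, -2.339, -0.001]
ft_force: [-0.2, 0.1, -2.8]
grip_width: 0.276
finger_force: 59.2
```

```bash
python3 - <<'E'
from h import *
toc(-34,-28,161); f,g=balls(); tilt(f)
cv2.imwrite("pics/f.png",np.hstack([cv2.resize(f["img"][190:310,240:370],None,fx=3,fy=3),cv2.resize(g["img"][190:310,260:390],None,fx=3,fy=3)]))
E
```

```text
carrier xy [-32.3  20.4]
pose [535.1  28.5 195. ] yaw 96.26 tilt 0.06 delta [-48.4  -2.1  34. ] turn 0.46 t 11.0 q [ 0.13  0.45 -0.36  2.07  0.25  0.66 -0.28] F [-0.2  0.1 -2.8] g 0.276 59.16759252548218
scene A []
scene B []
scene C []
top A []
top B []
top C []
tilt 24.4 roll 0.2 n 965 TCP over top 51.5
```

View pics/f.png

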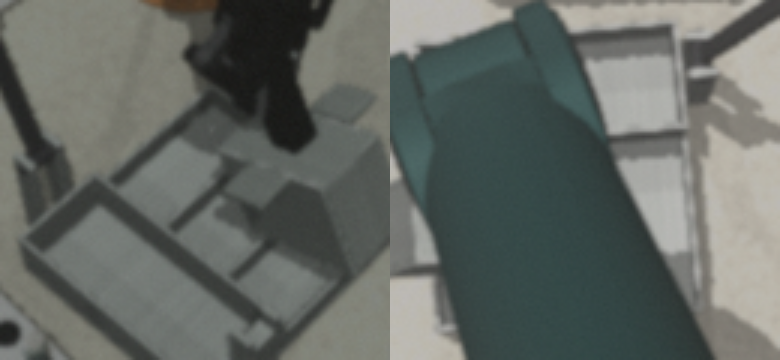

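Request:
{"method": "send_rows", "body": {"plan": [{"delta_pos": [-15,-2,3],"turn": 0},{"delta_pos": [-32,-2,9],"turn": 0},{"delta_pos": [-50,-2,15],"turn": 0},{"delta_pos": [-63,-2,20],"turn": 0},{"delta_pos": [-70,-2,23],"turn": 0},{"delta_pos": [-70,-2,23],"turn": 0}]}}

```text
clock: 11.7
ee_pos: [0.5405, -0.0462, 0.1712]
tool_rot: [-2.105, -2.331, 0.002]
ft_force: [-0.4, 0.3, -2.6]
grip_width: 0.274
finger_force: 59.1
```

Request:
{"method": "send_rows", "body": {"plan": [{"delta_pos": [8,0,0],"turn": 0},{"delta_pos": [-4,0,0],"turn": 0},{"delta_pos": [8,0,0],"turn": 0},{"delta_pos": [-4,0,0],"turn": 0},{"delta_pos": [0,0,0],"turn": 0},{"delta_pos": [0,0,0],"turn": 0}]}}

```text
clock: 12.3
ee_pos: [0.5409, -0.0431, 0.1721]
tool_rot: [-2.1, -2.336, -0.001]
ft_force: [-1.2, 0.5, -2.6]
grip_width: 0.27
finger_force: 59.1
```

Request:
{"method": "send_rows", "body": {"plan": [{"delta_pos": [8,0,-8],"turn": 0},{"delta_pos": [20,0,-16],"turn": 0},{"delta_pos": [36,0,-22],"turn": 0},{"delta_pos": [52,0,-23],"turn": 0},{"delta_pos": [64,0,-23],"turn": 0},{"delta_pos": [70,0,-23],"turn": 0},{"delta_pos": [70,0,-23],"turn": 0}]}}

```text
clock: 13.0
ee_pos: [0.5331, 0.0272, 0.1948]
tool_rot: [-2.097, -2.338, 0.0]
ft_force: [0.4, -0.1, -3.6]
grip_width: 0.275
finger_force: 59.2
```

```bash
python3 - <<'E'
from h import *
toc(-34,-50,172); f,g=balls(); tilt(f)
cv2.imwrite("pics/g.png",np.hstack([cv2.resize(f["img"][190:310,240:370],None,fx=3,fy=3),cv2.resize(g["img"][190:310,260:390],None,fx=3,fy=3)]))
E
```

```text
carrier xy [-34.3  19.3]
pose [533.1  27.2 194.8] yaw 96.21 tilt 0.04 delta [-69.3  -0.2  22.8] turn 0.41 t 13.0 q [ 0.14  0.45 -0.36  2.07  0.25  0.66 -0.28] F [ 0.4 -0.1 -3.6] g 0.275 59.23456013202667
scene A []
scene B []
scene C []
top A []
top B []
top C []
tilt 24.7 roll 0.1 n 968 TCP over top 52.2
```

Request:
{"method": "send_rows", "body": {"plan": [{"delta_pos": [-15,0,6],"turn": 0},{"delta_pos": [-32,0,18],"turn": 0},{"delta_pos": [-46,0,28],"turn": 0},{"delta_pos": [-54,0,33],"turn": 0},{"delta_pos": [-60,0,33],"turn": 0},{"delta_pos": [-65,0,33],"turn": 0},{"delta_pos": [-69,0,33],"turn": 0},{"delta_pos": [-69,0,33],"turn": 0}]}}

```text
clock: 13.9
ee_pos: [0.54, -0.0408, 0.1616]
tool_rot: [-2.098, -2.333, -0.002]
ft_force: [-2.1, 5.7, -3.3]
grip_width: 0.275
finger_force: 59.0
```

Request:
{"method": "send_rows", "body": {"plan": [{"delta_pos": [8,0,-8],"turn": 0},{"delta_pos": [20,0,-20],"turn": 0},{"delta_pos": [36,0,-30],"turn": 0},{"delta_pos": [52,0,-33],"turn": 0},{"delta_pos": [64,0,-33],"turn": 0},{"delta_pos": [69,0,-33],"turn": 0},{"delta_pos": [69,0,-33],"turn": 0}]}}

```text
clock: 14.6
ee_pos: [0.533, 0.0269, 0.1948]
tool_rot: [-2.098, -2.338, 0.001]
ft_force: [-0.1, 0.0, -2.3]
grip_width: 0.274
finger_force: 59.2
```

```bash
python3 - <<'E'
from h import *
toc(-34,-50,172); f,g=balls(); tilt(f)
cv2.imwrite("pics/g.png",np.hstack([cv2.resize(f["img"][190:310,240:370],None,fx=3,fy=3),cv2.resize(g["img"][190:310,260:390],None,fx=3,fy=3)]))
E
```

```text
carrier xy [-34.4  19. ]
pose [533.   26.9 194.8] yaw 96.19 tilt 0.04 delta [-69.   -0.   22.8] turn 0.39 t 14.6 q [ 0.14  0.45 -0.36  2.07  0.25  0.66 -0.28] F [-0.1  0.  -2.3] g 0.274 59.17739689350128
scene A []
scene B []
scene C []
top A []
top B []
top C []
tilt 26.6 roll 0.8 n 875 TCP over top 51.7
```

View pics/g.png

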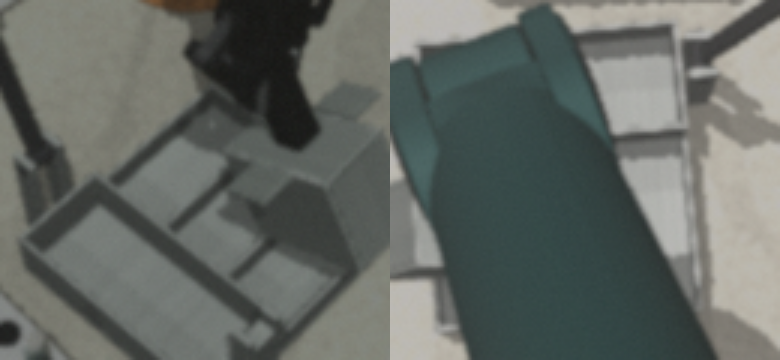

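Request:
{"method": "send_rows", "body": {"plan": [{"delta_pos": [-15,0,3],"turn": 0},{"delta_pos": [-32,0,9],"turn": 0},{"delta_pos": [-50,0,15],"turn": 0},{"delta_pos": [-63,0,19],"turn": 0},{"delta_pos": [-70,0,20],"turn": 0},{"delta_pos": [-70,0,20],"turn": 0}]}}

```text
clock: 15.3
ee_pos: [0.5408, -0.0461, 0.1745]
tool_rot: [-2.105, -2.332, 0.001]
ft_force: [-0.8, 0.6, -3.1]
grip_width: 0.272
finger_force: 59.2
```

Request:
{"method": "send_rows", "body": {"plan": [{"delta_pos": [12,0,0],"turn": 0},{"delta_pos": [-8,0,0],"turn": 0},{"delta_pos": [12,0,0],"turn": 0},{"delta_pos": [-8,0,0],"turn": 0},{"delta_pos": [0,0,0],"turn": 0},{"delta_pos": [0,0,0],"turn": 0}]}}

```text
clock: 15.9
ee_pos: [0.541, -0.0411, 0.1754]
tool_rot: [-2.097, -2.338, -0.003]
ft_force: [-0.4, 1.0, -3.0]
grip_width: 0.272
finger_force: 59.2
```

Request:
{"method": "send_rows", "body": {"plan": [{"delta_pos": [8,0,-8],"turn": 0},{"delta_pos": [20,0,-16],"turn": 0},{"delta_pos": [36,0,-20],"turn": 0},{"delta_pos": [52,0,-20],"turn": 0},{"delta_pos": [64,0,-20],"turn": 0},{"delta_pos": [70,0,-20],"turn": 0},{"delta_pos": [70,0,-20],"turn": 0}]}}

```text
clock: 16.6
ee_pos: [0.5333, 0.0273, 0.1951]
tool_rot: [-2.098, -2.338, -0.001]
ft_force: [-0.1, 0.1, -3.6]
grip_width: 0.278
finger_force: 59.3
```

```bash
python3 - <<'E'
from h import *
toc(-34,-50,172); f,g=balls(); tilt(f)
cv2.imwrite("pics/g2.png",np.hstack([cv2.resize(f["img"][190:310,240:370],None,fx=3,fy=3),cv2.resize(g["img"][190:310,260:390],None,fx=3,fy=3)]))
E
```

```text
carrier xy [-34.1  19.3]
pose [533.3  27.3 195.1] yaw 96.2 tilt 0.03 delta [-69.3  -0.4  23.1] turn 0.4 t 16.6 q [ 0.14  0.45 -0.36  2.07  0.25  0.66 -0.28] F [-0.1  0.1 -3.6] g 0.278 59.3097710609436
scene A [(np.int32(70), np.int64(-51), np.int64(-75), np.int64(21), [43, 52, 74])]
scene B []
scene C []
top A [(np.int32(66), np.int64(-55), np.int64(-78), np.int64(23), [60, 72, 102])]
top B []
top C []
tilt 28.1 roll 0.3 n 927 TCP over top 52.3
```

Request:
{"method": "send_rows", "body": {"plan": [{"delta_pos": [-15,0,3],"turn": 0},{"delta_pos": [-32,0,9],"turn": 0},{"delta_pos": [-50,0,15],"turn": 0},{"delta_pos": [-63,0,19],"turn": 0},{"delta_pos": [-70,0,20],"turn": 0},{"delta_pos": [-70,0,20],"turn": 0}]}}

```text
clock: 17.3
ee_pos: [0.5407, -0.0461, 0.1745]
tool_rot: [-2.105, -2.332, 0.001]
ft_force: [-0.4, 0.6, -2.4]
grip_width: 0.272
finger_force: 59.3
```

Request:
{"method": "send_rows", "body": {"plan": [{"delta_pos": [12,0,0],"turn": 0},{"delta_pos": [-8,0,0],"turn": 0},{"delta_pos": [12,0,0],"turn": 0},{"delta_pos": [-8,0,0],"turn": 0},{"delta_pos": [0,0,0],"turn": 0},{"delta_pos": [0,0,0],"turn": 0}]}}

```text
clock: 17.9
ee_pos: [0.5409, -0.0411, 0.1753]
tool_rot: [-2.097, -2.338, -0.002]
ft_force: [0.9, -0.0, -2.9]
grip_width: 0.275
finger_force: 59.2
```

Request:
{"method": "send_rows", "body": {"plan": [{"delta_pos": [8,0,-8],"turn": 0},{"delta_pos": [20,0,-16],"turn": 0},{"delta_pos": [36,0,-20],"turn": 0},{"delta_pos": [52,0,-20],"turn": 0},{"delta_pos": [64,0,-20],"turn": 0},{"delta_pos": [70,0,-20],"turn": 0},{"delta_pos": [70,0,-20],"turn": 0}]}}

```text
clock: 18.6
ee_pos: [0.5333, 0.0273, 0.1951]
tool_rot: [-2.098, -2.338, -0.001]
ft_force: [0.3, -0.8, -2.5]
grip_width: 0.273
finger_force: 59.3
```

```bash
python3 - <<'E'
from h import *
toc(-34,-50,172); f,g=balls(); tilt(f)
E
```

```text
carrier xy [-34.1  19.3]
pose [533.3  27.3 195.1] yaw 96.2 tilt 0.02 delta [-69.3  -0.4  23.1] turn 0.4 t 18.6 q [ 0.14  0.45 -0.36  2.07  0.25  0.66 -0.28] F [ 0.3 -0.8 -2.5] g 0.273 59.321470856666565
scene A [(np.int32(69), np.int64(-51), np.int64(-75), np.int64(21), [43, 52, 74])]
scene B []
scene C []
top A [(np.int32(65), np.int64(-55), np.int64(-78), np.int64(23), [59, 71, 102])]
top B []
top C []
tilt 27.8 roll -0.2 n 911 TCP over top 52.4
```

Request:
{"method": "send_rows", "body": {"plan": [{"delta_pos": [-15,0,3],"turn": 0},{"delta_pos": [-32,0,9],"turn": 0},{"delta_pos": [-50,0,15],"turn": 0},{"delta_pos": [-63,0,19],"turn": 0},{"delta_pos": [-70,0,20],"turn": 0}]}}

```text
clock: 19.2
ee_pos: [0.5403, -0.0473, 0.1739]
tool_rot: [-2.105, -2.331, 0.003]
ft_force: [0.4, 0.3, -2.3]
grip_width: 0.272
finger_force: 59.3
```

Request:
{"method": "send_rows", "body": {"plan": [{"delta_pos": [16,5,0],"turn": 0},{"delta_pos": [-10,0,0],"turn": 0},{"delta_pos": [16,-5,0],"turn": 0},{"delta_pos": [-10,0,0],"turn": 0},{"delta_pos": [16,5,0],"turn": 0},{"delta_pos": [-10,0,0],"turn": 0},{"delta_pos": [0,0,0],"turn": 0}]}}

```text
clock: 19.9
ee_pos: [0.5407, -0.0486, 0.1747]
tool_rot: [2.107, 2.329, -0.005]
ft_force: [-1.4, -1.1, -3.4]
grip_width: 0.274
finger_force: 59.5
```

Request:
{"method": "send_rows", "body": {"plan": [{"delta_pos": [8,0,-8],"turn": 0},{"delta_pos": [20,0,-16],"turn": 0},{"delta_pos": [36,0,-20],"turn": 0},{"delta_pos": [52,0,-20],"turn": 0},{"delta_pos": [64,0,-20],"turn": 0},{"delta_pos": [70,0,-20],"turn": 0},{"delta_pos": [70,0,-20],"turn": 0}]}}

```text
clock: 20.6
ee_pos: [0.5333, 0.0274, 0.1951]
tool_rot: [-2.098, -2.338, -0.001]
ft_force: [-0.3, -0.1, -3.4]
grip_width: 0.278
finger_force: 59.6
```

```bash
python3 - <<'E'
from h import *
toc(-34,-50,172); f,g=balls(); tilt(f)
E
```

```text
carrier xy [-34.1  19.4]
pose [533.3  27.4 195.1] yaw 96.22 tilt 0.03 delta [-69.4  -0.4  23.1] turn 0.42 t 20.6 q [ 0.14  0.45 -0.36  2.07  0.25  0.66 -0.28] F [-0.3 -0.1 -3.4] g 0.278 59.58459556102753
scene A [(np.int32(204), np.int64(-35), np.int64(-68), np.int64(22), [45, 56, 84])]
scene B []
scene C []
top A [(np.int32(92), np.int64(-29), np.int64(-75), np.int64(23), [71, 87, 128]), (np.int32(65), np.int64(-55), np.int64(-78), np.int64(23), [59, 71, 103])]
top B []
top C []
tilt 27.8 roll 0.4 n 939 TCP over top 52.2
```

Request:
{"method": "send_rows", "body": {"plan": [{"delta_pos": [-4,0,10],"turn": 0},{"delta_pos": [-8,0,20],"turn": 0},{"delta_pos": [8,5,20],"turn": 0},{"delta_pos": [-18,0,20],"turn": 0},{"delta_pos": [8,-5,20],"turn": 0},{"delta_pos": [-18,0,20],"turn": 0},{"delta_pos": [-8,0,20],"turn": 0},{"delta_pos": [-8,0,20],"turn": 0}]}}

```text
clock: 21.5
ee_pos: [0.5341, 0.0174, 0.174]
tool_rot: [-2.102, -2.334, 0.001]
ft_force: [-0.4, 0.4, -2.6]
grip_width: 0.275
finger_force: 59.6
```

Request:
{"method": "send_rows", "body": {"plan": [{"delta_pos": [8,0,-8],"turn": 0},{"delta_pos": [20,0,-16],"turn": 0},{"delta_pos": [36,0,-20],"turn": 0},{"delta_pos": [52,0,-20],"turn": 0},{"delta_pos": [64,0,-20],"turn": 0},{"delta_pos": [70,0,-20],"turn": 0},{"delta_pos": [70,0,-20],"turn": 0}]}}

```text
clock: 22.2
ee_pos: [0.5267, 0.089, 0.1952]
tool_rot: [-2.098, -2.338, -0.001]
ft_force: [0.3, 0.5, -1.9]
grip_width: 0.273
finger_force: 59.6
```

```bash
python3 - <<'E'
from h import *
toc(-34,12,175); f,g=balls(); tilt(f)
cv2.imwrite("pics/h1.png",np.hstack([cv2.resize(f["img"][190:310,240:370],None,fx=3,fy=3),cv2.resize(g["img"][190:310,260:390],None,fx=3,fy=3)]))
E
```

```text
carrier xy [-34.4  81.4]
pose [526.7  89.  195.2] yaw 96.21 tilt 0.03 delta [-69.4  -0.1  20.1] turn 0.41 t 22.2 q [ 0.02  0.45 -0.36  2.07  0.25  0.66 -0.4 ] F [ 0.3  0.5 -1.9] g 0.273 59.62102711200714
scene A [(np.int32(206), np.int64(-35), np.int64(-68), np.int64(22), [47, 60, 90])]
scene B [(np.int32(69), np.int64(-33), np.int64(-14), np.int64(22), [46, 59, 90])]
scene C []
top A [(np.int32(149), np.int64(-31), np.int64(-68), np.int64(22), [78, 94, 135]), (np.int32(69), np.int64(-55), np.int64(-78), np.int64(23), [78, 94, 137])]
top B [(np.int32(72), np.int64(-37), np.int64(-17), np.int64(23), [75, 91, 134])]
top C []
tilt 27.0 roll 1.4 n 997 TCP over top 52.3
```

View pics/h1.png

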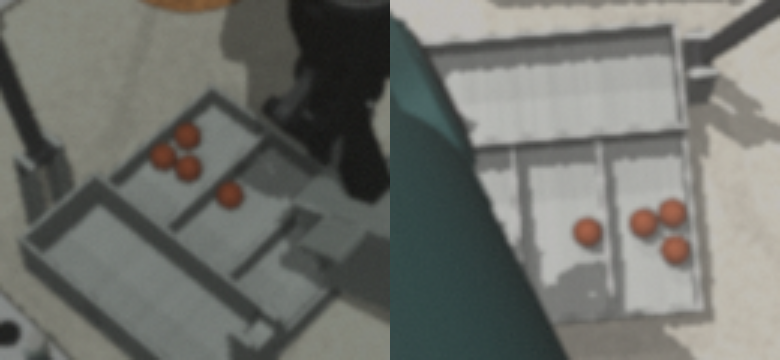

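Request:
{"method": "send_rows", "body": {"plan": [{"delta_pos": [-15,0,3],"turn": 0},{"delta_pos": [-32,0,9],"turn": 0},{"delta_pos": [-50,0,15],"turn": 0},{"delta_pos": [-63,0,19],"turn": 0},{"delta_pos": [-70,0,20],"turn": 0},{"delta_pos": [-56,3,20],"turn": 0},{"delta_pos": [-78,0,20],"turn": 0},{"delta_pos": [-70,0,20],"turn": 0}]}}

```text
clock: 23.1
ee_pos: [0.5344, 0.015, 0.1748]
tool_rot: [2.105, 2.331, -0.003]
ft_force: [-0.4, -0.4, -3.1]
grip_width: 0.274
finger_force: 59.6
```

Request:
{"method": "send_rows", "body": {"plan": [{"delta_pos": [8,0,-8],"turn": 0},{"delta_pos": [20,0,-16],"turn": 0},{"delta_pos": [36,0,-20],"turn": 0},{"delta_pos": [52,0,-20],"turn": 0},{"delta_pos": [64,0,-20],"turn": 0},{"delta_pos": [70,0,-20],"turn": 0},{"delta_pos": [70,0,-20],"turn": 0}]}}

```text
clock: 23.8
ee_pos: [0.5267, 0.0891, 0.1951]
tool_rot: [-2.098, -2.338, -0.001]
ft_force: [0.8, -0.1, -2.7]
grip_width: 0.275
finger_force: 59.7
```

```bash
python3 - <<'E'
from h import *
toc(-34,12,175); f,g=balls(); tilt(f)
E
```

```text
carrier xy [-34.4  81.5]
pose [526.7  89.1 195.1] yaw 96.22 tilt 0.03 delta [-69.5  -0.1  20.1] turn 0.42 t 23.8 q [ 0.02  0.45 -0.36  2.07  0.26  0.66 -0.4 ] F [ 0.8 -0.1 -2.7] g 0.275 59.66279983520508
scene A [(np.int32(205), np.int64(-35), np.int64(-68), np.int64(22), [47, 60, 90])]
scene B [(np.int32(69), np.int64(-33), np.int64(-14), np.int64(22), [46, 59, 90])]
scene C []
top A [(np.int32(151), np.int64(-31), np.int64(-68), np.int64(22), [79, 94, 135]), (np.int32(69), np.int64(-55), np.int64(-78), np.int64(22), [78, 94, 137])]
top B [(np.int32(73), np.int64(-37), np.int64(-17), np.int64(22), [77, 92, 134])]
top C []
tilt 27.6 roll 0.4 n 1040 TCP over top 52.4
```

Nothing new; repeat with the two-wiggle shake.

Request:
{"method": "send_rows", "body": {"plan": [{"delta_pos": [-15,0,3],"turn": 0},{"delta_pos": [-32,0,9],"turn": 0},{"delta_pos": [-50,0,15],"turn": 0},{"delta_pos": [-66,0,20],"turn": 0},{"delta_pos": [-54,5,20],"turn": 0},{"delta_pos": [-80,0,20],"turn": 0},{"delta_pos": [-54,-5,20],"turn": 0},{"delta_pos": [-80,0,20],"turn": 0}]}}

```text
clock: 24.7
ee_pos: [0.5341, 0.0142, 0.1749]
tool_rot: [-2.088, -2.342, -0.005]
ft_force: [0.8, 0.6, -2.4]
grip_width: 0.274
finger_force: 59.7
```

Request:
{"method": "send_rows", "body": {"plan": [{"delta_pos": [10,0,0],"turn": 0},{"delta_pos": [22,0,-16],"turn": 0},{"delta_pos": [40,0,-20],"turn": 0},{"delta_pos": [58,0,-20],"turn": 0},{"delta_pos": [72,0,-20],"turn": 0},{"delta_pos": [80,0,-20],"turn": 0},{"delta_pos": [80,0,-20],"turn": 0}]}}

```text
clock: 25.4
ee_pos: [0.5268, 0.0885, 0.1948]
tool_rot: [-2.098, -2.337, -0.0]
ft_force: [0.7, 0.3, -2.0]
grip_width: 0.275
finger_force: 59.8
```

```bash
python3 - <<'E'
from h import *
toc(-34,12,175); f,g=balls(); tilt(f)
E
```

```text
carrier xy [-34.4  80.9]
pose [526.8  88.5 194.8] yaw 96.17 tilt 0.03 delta [-68.9  -0.   19.8] turn 0.37 t 25.4 q [ 0.03  0.45 -0.37  2.07  0.26  0.66 -0.4 ] F [ 0.7  0.3 -2. ] g 0.275 59.793734550476074
scene A [(np.int32(204), np.int64(-35), np.int64(-68), np.int64(22), [47, 60, 90])]
scene B [(np.int32(69), np.int64(-33), np.int64(-14), np.int64(22), [46, 59, 90]), (np.int32(74), np.int64(4), np.int64(-4), np.int64(22), [50, 62, 90]), (np.int32(53), np.int64(-23), np.int64(19), np.int64(22), [52, 64, 94])]
scene C []
top A [(np.int32(150), np.int64(-31), np.int64(-68), np.int64(22), [78, 94, 135]), (np.int32(68), np.int64(-55), np.int64(-78), np.int64(23), [78, 94, 138])]
top B [(np.int32(81), np.int64(5), np.int64(-9), np.int64(22), [76, 90, 129]), (np.int32(77), np.int64(-27), np.int64(16), np.int64(22), [75, 90, 130]), (np.int32(72), np.int64(-37), np.int64(-17), np.int64(23), [75, 91, 134])]
top C []
tilt 28.0 roll 0.3 n 1016 TCP over top 52.5
```

Request:
{"method": "send_rows", "body": {"plan": [{"delta_pos": [-3,0,10],"turn": 0},{"delta_pos": [-6,0,20],"turn": 0},{"delta_pos": [8,5,20],"turn": 0},{"delta_pos": [-18,0,20],"turn": 0},{"delta_pos": [8,-5,20],"turn": 0},{"delta_pos": [-18,0,20],"turn": 0},{"delta_pos": [8,5,20],"turn": 0},{"delta_pos": [-18,0,20],"turn": 0}]}}

```text
clock: 26.3
ee_pos: [0.5312, 0.0784, 0.1757]
tool_rot: [-2.088, -2.345, -0.015]
ft_force: [0.5, 1.0, -2.2]
grip_width: 0.273
finger_force: 59.7
```

Request:
{"method": "send_rows", "body": {"plan": [{"delta_pos": [26,-5,0],"turn": 0},{"delta_pos": [0,0,0],"turn": 0},{"delta_pos": [26,5,0],"turn": 0},{"delta_pos": [0,0,0],"turn": 0},{"delta_pos": [26,-5,0],"turn": 0},{"delta_pos": [0,0,0],"turn": 0},{"delta_pos": [10,0,0],"turn": 0},{"delta_pos": [10,0,0],"turn": 0}]}}

```text
clock: 27.1
ee_pos: [0.5282, 0.0809, 0.1748]
tool_rot: [-2.1, -2.336, -0.002]
ft_force: [0.1, 1.1, -1.6]
grip_width: 0.274
finger_force: 59.8
```

Request:
{"method": "send_rows", "body": {"plan": [{"delta_pos": [8,0,-8],"turn": 0},{"delta_pos": [20,0,-16],"turn": 0},{"delta_pos": [36,0,-20],"turn": 0},{"delta_pos": [52,0,-20],"turn": 0},{"delta_pos": [64,0,-20],"turn": 0},{"delta_pos": [70,0,-20],"turn": 0},{"delta_pos": [70,0,-20],"turn": 0}]}}

```text
clock: 27.8
ee_pos: [0.52, 0.1505, 0.1948]
tool_rot: [-2.098, -2.338, 0.0]
ft_force: [-0.3, 0.5, -2.8]
grip_width: 0.271
finger_force: 59.8
```

```bash
python3 - <<'E'
from h import *
toc(-34,76,175); f,g=balls(); tilt(f)
E
```

```text
carrier xy [-34.9 143.2]
pose [520.  150.5 194.8] yaw 96.2 tilt 0.03 delta [-67.3   0.5  19.8] turn 0.4 t 27.8 q [-0.09  0.46 -0.37  2.06  0.26  0.67 -0.52] F [-0.3  0.5 -2.8] g 0.271 59.76857006549835
scene A [(np.int32(201), np.int64(-35), np.int64(-68), np.int64(21), [49, 61, 92])]
scene B [(np.int32(68), np.int64(-33), np.int64(-13), np.int64(22), [48, 61, 92]), (np.int32(52), np.int64(-23), np.int64(18), np.int64(22), [53, 65, 96]), (np.int32(41), np.int64(15), np.int64(-7), np.int64(23), [57, 68, 93])]
scene C [(np.int32(51), np.int64(-41), np.int64(81), np.int64(23), [49, 62, 93])]
top A [(np.int32(149), np.int64(-31), np.int64(-68), np.int64(23), [80, 95, 136]), (np.int32(69), np.int64(-55), np.int64(-78), np.int64(23), [81, 96, 139])]
top B [(np.int32(76), np.int64(15), np.int64(-12), np.int64(23), [76, 89, 125]), (np.int32(77), np.int64(-27), np.int64(16), np.int64(22), [80, 94, 133]), (np.int32(72), np.int64(-37), np.int64(-17), np.int64(23), [80, 95, 136])]
top C [(np.int32(69), np.int64(-44), np.int64(78), np.int64(22), [75, 89, 129])]
tilt 27.7 roll 0.6 n 1129 TCP over top 52.2
```

Request:
{"method": "send_rows", "body": {"plan": [{"delta_pos": [-15,0,3],"turn": 0},{"delta_pos": [-32,0,9],"turn": 0},{"delta_pos": [-50,0,15],"turn": 0},{"delta_pos": [-64,0,19],"turn": 0},{"delta_pos": [-68,10,20],"turn": 0},{"delta_pos": [-68,-10,20],"turn": 0},{"delta_pos": [-68,10,20],"turn": 0},{"delta_pos": [-68,-10,20],"turn": 0}]}}

```text
clock: 28.7
ee_pos: [0.5244, 0.0817, 0.176]
tool_rot: [2.1, 2.331, 0.015]
ft_force: [0.9, 0.0, -2.4]
grip_width: 0.279
finger_force: 60.4
```

Request:
{"method": "send_rows", "body": {"plan": [{"delta_pos": [14,10,0],"turn": 0},{"delta_pos": [-8,20,0],"turn": 0},{"delta_pos": [14,10,0],"turn": 0},{"delta_pos": [-8,0,0],"turn": 0},{"delta_pos": [14,20,0],"turn": 0},{"delta_pos": [-8,0,0],"turn": 0},{"delta_pos": [10,20,0],"turn": 0},{"delta_pos": [-4,10,0],"turn": 0}]}}

```text
clock: 29.5
ee_pos: [0.5332, 0.0832, 0.1761]
tool_rot: [2.094, 2.34, 0.017]
ft_force: [0.9, 0.3, -1.3]
grip_width: 0.269
finger_force: 60.8
```

Request:
{"method": "send_rows", "body": {"plan": [{"delta_pos": [14,8,0],"turn": 0},{"delta_pos": [-4,-8,0],"turn": 0},{"delta_pos": [14,8,0],"turn": 0},{"delta_pos": [-4,-8,0],"turn": 0},{"delta_pos": [14,8,0],"turn": 0},{"delta_pos": [-4,0,0],"turn": 0},{"delta_pos": [0,0,0],"turn": 0},{"delta_pos": [0,0,0],"turn": 0}]}}

```text
clock: 30.3
ee_pos: [0.5283, 0.0784, 0.175]
tool_rot: [-2.101, -2.335, -0.001]
ft_force: [-0.2, -0.2, -2.2]
grip_width: 0.276
finger_force: 60.7
```

Request:
{"method": "send_rows", "body": {"plan": [{"delta_pos": [8,0,-8],"turn": 0},{"delta_pos": [20,0,-16],"turn": 0},{"delta_pos": [36,0,-20],"turn": 0},{"delta_pos": [52,0,-20],"turn": 0},{"delta_pos": [64,0,-20],"turn": 0},{"delta_pos": [68,0,-20],"turn": 0},{"delta_pos": [68,0,-20],"turn": 0}]}}

```text
clock: 31.0
ee_pos: [0.5204, 0.1461, 0.1948]
tool_rot: [-2.098, -2.338, 0.001]
ft_force: [1.0, -0.7, -3.2]
grip_width: 0.274
finger_force: 60.8
```

```bash
python3 - <<'E'
from h import *
toc(-34,76,175); f,g=balls(); tilt(f)
h=cv2.cvtColor(g["img"],cv2.COLOR_BGR2HSV); m=((h[...,0]<12)&(h[...,1]>90)&(h[...,2]>50)).astype(np.uint8)
k,l,st,ce=cv2.connectedComponentsWithStats(m); print("red top",[(st[i][4],ce[i].round().tolist()) for i in range(1,k) if st[i][4]>15])
cv2.imwrite("pics/i.png",np.hstack([cv2.resize(f["img"][160:360,240:440],None,fx=2,fy=2),cv2.resize(g["img"][190:390,200:400],None,fx=2,fy=2)]))
E
```

```text
carrier xy [-34.9 138.8]
pose [520.4 146.1 194.8] yaw 96.17 tilt 0.03 delta [-62.8   0.5  19.8] turn 0.37 t 31.0 q [-0.08  0.46 -0.37  2.06  0.26  0.67 -0.51] F [ 1.  -0.7 -3.2] g 0.274 60.75334668159485
scene A [(np.int32(205), np.int64(-35), np.int64(-68), np.int64(22), [49, 61, 92])]
scene B [(np.int32(68), np.int64(-33), np.int64(-14), np.int64(22), [48, 60, 91]), (np.int32(52), np.int64(-23), np.int64(19), np.int64(23), [52, 65, 96]), (np.int32(41), np.int64(14), np.int64(-7), np.int64(23), [57, 68, 93])]
scene C [(np.int32(54), np.int64(-41), np.int64(81), np.int64(22), [47, 59, 88])]
top A [(np.int32(149), np.int64(-31), np.int64(-68), np.int64(23), [80, 95, 136]), (np.int32(69), np.int64(-55), np.int64(-78), np.int64(23), [81, 96, 139])]
top B [(np.int32(76), np.int64(15), np.int64(-13), np.int64(23), [76, 89, 125]), (np.int32(77), np.int64(-27), np.int64(16), np.int64(23), [80, 94, 133]), (np.int32(72), np.int64(-37), np.int64(-17), np.int64(23), [80, 95, 136])]
top C [(np.int32(71), np.int64(-44), np.int64(78), np.int64(23), [73, 87, 125])]
tilt 27.6 roll 0.1 n 1141 TCP over top 52.2
red top [(np.int32(51), [321.0, 243.0]), (np.int32(53), [354.0, 261.0]), (np.int32(56), [308.0, 264.0]), (np.int32(53), [344.0, 264.0]), (np.int32(51), [325.0, 267.0]), (np.int32(53), [355.0, 273.0]), (np.int32(55), [280.0, 274.0]), (np.int32(77), [626.0, 438.0])]
```

Request:
{"method": "send_rows", "body": {"plan": [{"delta_pos": [-14,0,8],"turn": 0},{"delta_pos": [-30,0,22],"turn": 0},{"delta_pos": [-42,0,36],"turn": 0},{"delta_pos": [-46,0,42],"turn": 0},{"delta_pos": [-54,0,42],"turn": 0},{"delta_pos": [-62,0,42],"turn": 0},{"delta_pos": [-70,0,42],"turn": 0},{"delta_pos": [-78,0,42],"turn": 0}]}}

```text
clock: 31.9
ee_pos: [0.5296, 0.0706, 0.1539]
tool_rot: [-2.098, -2.336, -0.009]
ft_force: [-1.3, 6.0, -2.4]
grip_width: 0.27
finger_force: 60.4
```

Request:
{"method": "send_rows", "body": {"plan": [{"delta_pos": [-3,0,0],"turn": 0},{"delta_pos": [-3,0,-12],"turn": 0},{"delta_pos": [-6,0,-24],"turn": 0},{"delta_pos": [-14,0,-26],"turn": 0},{"delta_pos": [-2,8,-26],"turn": 0},{"delta_pos": [-24,-8,-26],"turn": 0},{"delta_pos": [-2,8,-26],"turn": 0},{"delta_pos": [-24,-8,-26],"turn": 0}]}}

```text
clock: 32.7
ee_pos: [0.5288, 0.0494, 0.1804]
tool_rot: [2.091, 2.341, 0.018]
ft_force: [2.0, 0.8, -0.7]
grip_width: 0.277
finger_force: 60.4
```

Request:
{"method": "send_rows", "body": {"plan": [{"delta_pos": [22,16,0],"turn": 0},{"delta_pos": [0,0,0],"turn": 0},{"delta_pos": [22,16,0],"turn": 0},{"delta_pos": [0,0,0],"turn": 0},{"delta_pos": [22,8,0],"turn": 0},{"delta_pos": [10,8,0],"turn": 0},{"delta_pos": [10,8,0],"turn": 0},{"delta_pos": [10,8,0],"turn": 0}]}}

```text
clock: 33.5
ee_pos: [0.5306, 0.0529, 0.1789]
tool_rot: [2.102, 2.334, -0.001]
ft_force: [0.6, 1.3, -1.3]
grip_width: 0.271
finger_force: 60.4
```

Request:
{"method": "send_rows", "body": {"plan": [{"delta_pos": [8,0,-4],"turn": 0},{"delta_pos": [22,0,-12],"turn": 0},{"delta_pos": [38,0,-20],"turn": 0},{"delta_pos": [56,0,-20],"turn": 0},{"delta_pos": [74,0,-20],"turn": 0},{"delta_pos": [88,0,-20],"turn": 0},{"delta_pos": [95,0,-20],"turn": 0},{"delta_pos": [95,0,-20],"turn": 0}]}}

```text
clock: 34.3
ee_pos: [0.5203, 0.1499, 0.1993]
tool_rot: [-2.097, -2.339, -0.001]
ft_force: [-0.1, 0.2, -2.6]
grip_width: 0.278
finger_force: 60.5
```

```bash
python3 - <<'E'
from h import *
toc(-34,76,175); f,g=balls(); tilt(f)
h=cv2.cvtColor(g["img"],cv2.COLOR_BGR2HSV); m=((h[...,0]<12)&(h[...,1]>90)&(h[...,2]>50)).astype(np.uint8)
k,l,st,ce=cv2.connectedComponentsWithStats(m); print("red top",[(st[i][4],ce[i].round().tolist()) for i in range(1,k) if st[i][4]>15])
cv2.imwrite("pics/i.png",np.hstack([cv2.resize(f["img"][160:360,240:440],None,fx=2,fy=2),cv2.resize(g["img"][190:390,200:400],None,fx=2,fy=2)]))
E
```

```text
carrier xy [-34.7 142.7]
pose [520.3 149.9 199.3] yaw 96.22 tilt 0.05 delta [-66.7   0.2  24.3] turn 0.42 t 34.3 q [-0.08  0.45 -0.38  2.05  0.26  0.68 -0.52] F [-0.1  0.2 -2.6] g 0.278 60.515592098236084
scene A [(np.int32(204), np.int64(-35), np.int64(-68), np.int64(22), [49, 62, 92])]
scene B [(np.int32(69), np.int64(-33), np.int64(-14), np.int64(22), [48, 61, 92]), (np.int32(50), np.int64(-23), np.int64(18), np.int64(23), [53, 66, 96]), (np.int32(41), np.int64(15), np.int64(-7), np.int64(23), [58, 68, 93])]
scene C [(np.int32(55), np.int64(-41), np.int64(81), np.int64(23), [49, 62, 93])]
top A [(np.int32(150), np.int64(-31), np.int64(-68), np.int64(22), [80, 95, 136]), (np.int32(68), np.int64(-55), np.int64(-78), np.int64(23), [80, 96, 139])]
top B [(np.int32(75), np.int64(15), np.int64(-13), np.int64(22), [76, 89, 125]), (np.int32(77), np.int64(-27), np.int64(16), np.int64(23), [80, 94, 133]), (np.int32(71), np.int64(-37), np.int64(-17), np.int64(23), [80, 95, 136])]
top C [(np.int32(70), np.int64(-44), np.int64(78), np.int64(23), [75, 90, 130])]
tilt 36.1 roll 0.4 n 905 TCP over top 53.2
red top [(np.int32(51), [321.0, 243.0]), (np.int32(55), [354.0, 261.0]), (np.int32(55), [308.0, 264.0]), (np.int32(52), [344.0, 264.0]), (np.int32(51), [325.0, 267.0]), (np.int32(53), [355.0, 273.0]), (np.int32(56), [280.0, 274.0]), (np.int32(80), [625.0, 438.0])]
```

Request:
{"method": "send_rows", "body": {"plan": [{"delta_pos": [-20,-8,0],"turn": 0},{"delta_pos": [-55,-22,0],"turn": 0},{"delta_pos": [-92,-37,0],"turn": 0},{"delta_pos": [-130,-52,0],"turn": 0},{"delta_pos": [-168,-67,0],"turn": 0},{"delta_pos": [-206,-82,0],"turn": 0},{"delta_pos": [-244,-97,0],"turn": 0},{"delta_pos": [-282,-112,0],"turn": 0}]}}

```text
clock: 35.2
ee_pos: [0.4378, -0.1471, 0.1991]
tool_rot: [2.103, 2.333, -0.001]
ft_force: [0.4, -0.5, -2.6]
grip_width: 0.272
finger_force: 60.4
```

Request:
{"method": "send_rows", "body": {"plan": [{"delta_pos": [-38,-15,0],"turn": 0},{"delta_pos": [-76,-30,0],"turn": 0},{"delta_pos": [-114,-45,0],"turn": 0},{"delta_pos": [-146,-58,0],"turn": 0},{"delta_pos": [-166,-66,0],"turn": 0},{"delta_pos": [-168,-67,20],"turn": 0},{"delta_pos": [-168,-67,40],"turn": 0},{"delta_pos": [-168,-67,46],"turn": 0}]}}

```text
clock: 36.0
ee_pos: [0.3879, -0.3191, 0.1514]
tool_rot: [-2.102, -2.33, 0.002]
ft_force: [-0.5, -0.1, -1.4]
grip_width: 0.278
finger_force: 60.3
```

```bash
python3 - <<'E'
from h import *
to(391,-317,139,96.2)
f=cam("scene"); L=cloud(f); t=tocar
# red check: any ball left visible outside
g=cam("top"); cv2.imwrite("pics/j.png",g["img"])
h=cv2.cvtColor(g["img"],cv2.COLOR_BGR2HSV); m=((h[...,0]<12)&(h[...,1]>90)&(h[...,2]>50)).astype(np.uint8)
k,l,st,ce=cv2.connectedComponentsWithStats(m); print("red top",[(st[i][4],ce[i].round().tolist()) for i in range(1,k) if st[i][4]>15])
E
```

```text
pose [ 387.9 -319.1  151.4] yaw 95.89 tilt 0.2 delta [ 1.8  3.3 12.4] turn -0.31 t 36.0 q [ 0.83  0.48 -0.3   2.17  0.28  0.53  0.42] F [-0.5 -0.1 -1.4] g 0.278 60.30905485153198
red top [(np.int32(51), [321.0, 243.0]), (np.int32(53), [353.0, 261.0]), (np.int32(53), [309.0, 264.0]), (np.int32(51), [344.0, 264.0]), (np.int32(50), [326.0, 267.0]), (np.int32(53), [355.0, 273.0]), (np.int32(52), [280.0, 274.0])]
```

Request:
{"method": "send_rows", "body": {"plan": [{"delta_pos": [2,3,10],"turn": 0},{"delta_pos": [2,3,14],"turn": 0},{"delta_pos": [9,3,13],"turn": 0},{"delta_pos": [16,3,12],"turn": 0},{"delta_pos": [23,3,11],"turn": 0},{"delta_pos": [30,3,10],"turn": 0},{"delta_pos": [36,3,10],"turn": 0}]}}

```text
clock: 36.8
ee_pos: [0.3893, -0.2814, 0.1434]
tool_rot: [2.1, 2.336, 0.0]
ft_force: [0.7, 0.5, -1.9]
grip_width: 0.273
finger_force: 60.4
```

```bash
python3 - <<'E'
from h import *
to(382,-230,136,96.2); tilt()
E
```

```text
pose [ 389.3 -281.4  143.4] yaw 96.09 tilt 0.03 delta [51.9 -1.8  7.4] turn -0.11 t 36.8 q [ 0.76  0.47 -0.29  2.22  0.29  0.48  0.34] F [ 0.7  0.5 -1.9] g 0.273 60.401469469070435
tilt 36.3 roll 0.6 n 293 TCP over top 51.2
```

Request:
{"method": "send_rows", "body": {"plan": [{"delta_pos": [-15,-2,-6],"turn": 0},{"delta_pos": [-34,-2,-4],"turn": 0},{"delta_pos": [-36,-2,5],"turn": 0},{"delta_pos": [-36,-2,9],"turn": 0},{"delta_pos": [-32,-2,9],"turn": 0},{"delta_pos": [-26,-2,8],"turn": 0},{"delta_pos": [-20,-2,7],"turn": 0},{"delta_pos": [-14,-2,6],"turn": 0}]}}

```text
clock: 37.65
ee_pos: [0.3914, -0.3037, 0.1403]
tool_rot: [2.097, 2.323, -0.006]
ft_force: [-3.6, -9.3, 20.2]
grip_width: 0.272
finger_force: 64.0
```

```bash
python3 - <<'E'
from h import *
to(382,-230,136,96.2); tilt()
E
```

```text
pose [ 391.4 -303.7  140.3] yaw 95.86 tilt 0.74 delta [74.3 -1.8  3.4] turn -0.34 t 37.65 q [ 0.78  0.49 -0.28  2.2   0.3   0.47  0.36] F [-3.6 -9.3 20.2] g 0.272 63.960925340652466
tilt 27.8 roll 0.3 n 417 TCP over top 50.0
```

Request:
{"method": "send_rows", "body": {"plan": [{"delta_pos": [8,0,-1],"turn": 0},{"delta_pos": [17,0,-2],"turn": 0},{"delta_pos": [26,0,-3],"turn": 0},{"delta_pos": [35,0,-2],"turn": 0},{"delta_pos": [43,0,-1],"turn": 0},{"delta_pos": [51,0,0],"turn": 0},{"delta_pos": [58,0,1],"turn": 0},{"delta_pos": [64,0,3],"turn": 0}]}}

```text
clock: 38.5
ee_pos: [0.3835, -0.2337, 0.1345]
tool_rot: [2.099, 2.333, 0.001]
ft_force: [-0.2, -1.5, 7.4]
grip_width: 0.272
finger_force: 62.0
```

```bash
python3 - <<'E'
from h import *
to(382,-230,136,96.2); tilt()
E
```

```text
pose [ 383.5 -233.7  134.5] yaw 96.03 tilt 0.21 delta [ 3.8 -1.1 -1.5] turn -0.17 t 38.5 q [ 0.65  0.46 -0.27  2.3   0.3   0.41  0.24] F [-0.2 -1.5  7.4] g 0.272 62.039995193481445
tilt 0.7 roll 0.8 n 617 TCP over top 47.6
```

Request:
{"method": "send_rows", "body": {"plan": [{"delta_pos": [0,0,0],"turn": 0},{"delta_pos": [0,0,0],"turn": 0},{"delta_pos": [0,0,0],"turn": 0},{"delta_pos": [0,0,0],"turn": 0},{"delta_pos": [0,0,-10],"turn": 0},{"delta_pos": [0,0,-35],"turn": 0},{"delta_pos": [0,0,-70],"turn": 0},{"delta_pos": [0,0,-100],"turn": 0}], "grip": 1}}

```text
clock: 39.35
ee_pos: [0.3818, -0.2326, 0.2358]
tool_rot: [-2.101, -2.336, -0.0]
ft_force: [0.5, -1.8, -1.2]
grip_width: 1.0
finger_force: 0.0
```

```bash
cat >> h.py <<'E'
from scipy.optimize import least_squares
def ballfit():
    P=[]
    for n in("scene","top"):
        f=cam(n); L=tocar(cloud(f)).reshape(-1,3); b=cv2.cvtColor(f["img"],cv2.COLOR_BGR2HSV).reshape(-1,3)
        k=(b[:,0]<14)&(b[:,1]>80)&(np.abs(L[:,0]+34)<62)&(np.abs(L[:,1])<92)&(L[:,2]>6)&(L[:,2]<34); P.append(L[k])
    P=np.vstack(P); C=P[:,:2]
    # greedy sphere search at z=15, r=11
    out=[]; gx,gy=np.meshgrid(np.arange(-96,29),np.arange(-91,92)); G=np.c_[gx.ravel(),gy.ravel(),np.full(gx.size,15)]
    Q=P.copy()
    while len(Q)>25 and len(out)<9:
        D=np.abs(np.linalg.norm(G[:,None]-Q[None],axis=2)-11)<2.5; i=D.sum(1).argmax(); c=G[i].astype(float)
        q=Q[np.abs(np.linalg.norm(Q-c,axis=1)-11)<4]; c[:2]=least_squares(lambda v:np.linalg.norm(q-[v[0],v[1],15],axis=1)-11,c[:2],loss="soft_l1").x
        out.append((len(q),*c[:2].round(1))); Q=Q[np.linalg.norm(Q-c,axis=1)>15.5]
    print("balls",*out,sep="\n")
E
python3 - <<'E'
from h import *
ballfit(); toc(-33,-16,120)
f=cam("scene"); L=cloud(f).reshape(-1,3); m=(abs(L[:,0]-.38)<.08)&(abs(L[:,1]+.23)<.09)&(L[:,2]>.07)&(L[:,2]<.1); q=L[m]; print("shaker top",q.mean(0).round(4),q[:,2].std().round(4),q.min(0),q.max(0))
m=(abs(L[:,0]-.38)<.06)&(abs(L[:,1]+.23)<.06)&(L[:,2]>.145)&(L[:,2]<.165);print("grip",np.median(L[m],0) if m.any() else 0)
E
```

```text
balls
(122, np.float64(-32.3), np.float64(-57.5))
(110, np.float64(-35.1), np.float64(-16.2))
(106, np.float64(-53.8), np.float64(-78.0))
(102, np.float64(-43.7), np.float64(81.0))
(98, np.float64(-26.3), np.float64(17.5))
(96, np.float64(-27.1), np.float64(-78.7))
(82, np.float64(15.5), np.float64(-12.1))
carrier xy [-208.7 -225.4]
pose [ 384.3 -233.8  238. ] yaw 96.02 tilt 0.5 delta [209.3 175.7 118.2] turn 0.22 t 39.45 q [ 0.76  0.28 -0.38  2.21  0.17  0.67  0.37] F [ 0.3 -0.  -0.6] g 1.002 0.0
shaker top [ 0.3867 -0.218   0.0846] 0.0043 [ 0.31937871 -0.27954426  0.0700893 ] [ 0.4436803  -0.17353724  0.09960061]
grip [ 0.38475627 -0.22311861  0.1551413 ]
```

Request:
{"method": "send_rows", "body": {"plan": [{"delta_pos": [30,25,0],"turn": 0},{"delta_pos": [62,52,0],"turn": 0},{"delta_pos": [94,79,0],"turn": 0},{"delta_pos": [126,106,20],"turn": 0},{"delta_pos": [158,132,45],"turn": 0},{"delta_pos": [190,158,70],"turn": 0},{"delta_pos": [209,174,100],"turn": 0},{"delta_pos": [209,174,115],"turn": 0}], "grip": 0.5}}

```text
clock: 40.3
ee_pos: [0.5337, -0.0016, 0.1161]
tool_rot: [-2.091, -2.34, -0.002]
ft_force: [-0.9, -0.0, -0.1]
grip_width: 0.499
finger_force: 0.0
```

```bash
python3 - <<'E'
from h import *
toc(-35,-16,27)
E
```

```text
carrier xy [-36.6  -9.4]
pose [533.7  -1.6 116.1] yaw 96.44 tilt 0.21 delta [-6.9  1.7 89.1] turn 0.64 t 40.3 q [ 0.15  0.57 -0.32  2.12  0.35  0.5  -0.32] F [-0.9 -0.  -0.1] g 0.499 0.0
```

Request:
{"method": "send_rows", "body": {"plan": [{"delta_pos": [-4,1,20],"turn": 0.5},{"delta_pos": [-4,1,40],"turn": 0.5},{"delta_pos": [-4,1,40],"turn": 0.5},{"delta_pos": [-4,1,40],"turn": 0.5}]}}

```text
clock: 40.7
ee_pos: [0.5334, -0.0104, 0.0783]
tool_rot: [-2.11, -2.325, 0.003]
ft_force: [-0.8, 1.1, 0.3]
grip_width: 0.499
finger_force: 0.0
```

```bash
python3 - <<'E'
from h import *
toc(-35,-16,27)
E
```

```text
carrier xy [-37.8 -18.2]
pose [533.4 -10.4  78.3] yaw 95.57 tilt 0.14 delta [ 2.2  2.9 51.3] turn -0.23 t 40.7 q [ 0.13  0.63 -0.26  2.14  0.39  0.42 -0.35] F [-0.8  1.1  0.3] g 0.499 0.0
```

Request:
{"method": "send_rows", "body": {"plan": [{"delta_pos": [2,3,20],"turn": 0},{"delta_pos": [2,3,40],"turn": 0},{"delta_pos": [2,3,51],"turn": 0},{"delta_pos": [2,3,51],"turn": 0},{"delta_pos": [2,3,51],"turn": 0}]}}

```text
clock: 41.2
ee_pos: [0.5367, -0.0074, 0.0283]
tool_rot: [-2.109, -2.327, -0.0]
ft_force: [-1.0, 3.2, -2.2]
grip_width: 0.495
finger_force: 1.5
```

Request:
{"method": "send_rows", "body": {"plan": [{"delta_pos": [0,0,0],"turn": 0},{"delta_pos": [0,0,0],"turn": 0},{"delta_pos": [0,0,0],"turn": 0},{"delta_pos": [0,0,0],"turn": 0},{"delta_pos": [0,0,-20],"turn": 0},{"delta_pos": [0,0,-45],"turn": 0},{"delta_pos": [0,0,-65],"turn": 0}], "grip": 0}}

```text
clock: 41.9
ee_pos: [0.5354, -0.0102, 0.0936]
tool_rot: [-2.113, -2.324, 0.007]
ft_force: [-0.1, 0.5, 0.2]
grip_width: 0.21
finger_force: 59.0
```

```bash
python3 - <<'E'
from h import *
toc(-30,55,50); ballfit()
E
```

```text
carrier xy [-35.8 -18.2]
pose [535.4 -10.2  93.6] yaw 95.44 tilt 0.27 delta [73.3  5.6 43.4] turn -0.36 t 41.9 q [ 0.14  0.61 -0.28  2.13  0.38  0.46 -0.34] F [-0.1  0.5  0.2] g 0.21 58.982961773872375
balls
(105, np.float64(-44.0), np.float64(80.6))
(60, np.float64(-30.8), np.float64(-57.4))
(41, np.float64(-27.7), np.float64(-78.5))
(44, np.float64(-26.6), np.float64(19.2))
(27, np.float64(16.6), np.float64(-9.4))
```

Request:
{"method": "send_rows", "body": {"plan": [{"delta_pos": [20,5,0],"turn": 0},{"delta_pos": [45,12,0],"turn": 0},{"delta_pos": [65,18,0],"turn": 0},{"delta_pos": [76,20,0],"turn": 0},{"delta_pos": [76,20,25],"turn": 0},{"delta_pos": [76,20,50],"turn": 0},{"delta_pos": [76,20,58],"turn": 0},{"delta_pos": [76,20,58],"turn": 0}]}}

```text
clock: 42.8
ee_pos: [0.548, 0.068, 0.0335]
tool_rot: [-2.111, -2.324, 0.007]
ft_force: [1.2, 0.0, 0.5]
grip_width: 0.213
finger_force: 59.0
```

Request:
{"method": "send_rows", "body": {"plan": [{"delta_pos": [0,0,0],"turn": 0},{"delta_pos": [0,0,0],"turn": 0},{"delta_pos": [0,0,0],"turn": 0},{"delta_pos": [0,0,-25],"turn": 0},{"delta_pos": [0,0,-65],"turn": 0},{"delta_pos": [0,0,-110],"turn": 0},{"delta_pos": [0,0,-130],"turn": 0}], "grip": 0.6}}

```text
clock: 43.5
ee_pos: [0.5515, 0.0698, 0.1693]
tool_rot: [2.109, 2.323, 0.008]
ft_force: [-0.0, -0.3, 0.2]
grip_width: 0.596
finger_force: 0.0
```

Request:
{"method": "send_rows", "body": {"plan": [{"delta_pos": [40,0,0],"turn": 0},{"delta_pos": [80,0,0],"turn": 0},{"delta_pos": [120,0,0],"turn": 0},{"delta_pos": [150,0,0],"turn": 0}], "grip": 1}}

```text
clock: 43.9
ee_pos: [0.5348, 0.2216, 0.1662]
tool_rot: [-2.109, -2.328, -0.004]
ft_force: [-0.5, 0.7, 0.3]
grip_width: 0.999
finger_force: 0.0
```

```bash
cat >> h.py <<'E'
def jars(zc=.084):
    f=cam("top"); P=cloud(f); s=cam("scene"); S=cloud(s)
    for n,L,im in(("top",P,f["img"]),("scene",S,s["img"])):
        m=((L[...,2]>.078)&(L[...,2]<.090)&(L[...,0]>.3)&(L[...,0]<.72)&(L[...,1]>-.1)&(L[...,1]<.45)&(im.max(2)<70)).astype(np.uint8)
        k,lab,st,ce=cv2.connectedComponentsWithStats(m)
        for i in range(1,k):
            if st[i][4]>150:
                q=L[lab==i][:,:2]; r=least_squares(lambda v:np.maximum(np.linalg.norm(q-v,axis=1)-.027,0),q.mean(0)).x; print(n,"jar",st[i][4],(q.mean(0)*1000).round(1),(r*1000).round(1),((q.min(0)+q.max(0))*500).round(1))
E
python3 - <<'E'
from h import *
to(365,290,150,95); ballfit(); jars()
E
```

```text
pose [534.8 221.6 166.2] yaw 95.66 tilt 0.15 delta [  84.8 -162.3   16. ] turn 0.66 t 43.9 q [-0.22  0.54 -0.34  2.    0.29  0.65 -0.65] F [-0.5  0.7  0.3] g 0.999 0.0
balls
(122, np.float64(-32.2), np.float64(-58.8))
(106, np.float64(-15.1), np.float64(57.9))
(104, np.float64(-44.2), np.float64(80.9))
(107, np.float64(-54.2), np.float64(-78.2))
(98, np.float64(-26.9), np.float64(17.6))
(95, np.float64(-27.4), np.float64(-78.6))
(82, np.float64(15.8), np.float64(-11.2))
scene jar 503 [366.2 292.9] [364.5 293. ] [364.3 293. ]
scene jar 616 [569.4 278. ] [568.6 277.1] [568.6 277.3]
scene jar 605 [514.  324.8] [513.1 324.2] [513.2 324.3]
```

Request:
{"method": "send_rows", "body": {"plan": [{"delta_pos": [25,20,0],"turn": -8},{"delta_pos": [52,39,0],"turn": -16},{"delta_pos": [52,39,0],"turn": -20},{"delta_pos": [52,39,20],"turn": -20},{"delta_pos": [52,39,20],"turn": -20}]}}

```text
clock: 44.6
ee_pos: [0.5682, 0.2707, 0.1429]
tool_rot: [-1.678, -2.654, 0.009]
ft_force: [-0.2, -0.4, -0.5]
grip_width: 1.0
finger_force: 0.0
```

```bash
python3 - <<'E'
from h import *
to(568.6,277.2,69,115.7)
E
```

```text
pose [568.2 270.7 142.9] yaw 115.39 tilt 0.32 delta [ 5.8  3.6 73.9] turn -0.31 t 44.6 q [-0.23  0.64 -0.42  1.89  0.39  0.7  -0.43] F [-0.2 -0.4 -0.5] g 1.0 0.0
```

Request:
{"method": "send_rows", "body": {"plan": [{"delta_pos": [5,3,15],"turn": 0},{"delta_pos": [5,3,40],"turn": 0},{"delta_pos": [5,3,65],"turn": 0},{"delta_pos": [5,3,74],"turn": 0},{"delta_pos": [5,3,74],"turn": 0}]}}

```text
clock: 45.1
ee_pos: [0.5687, 0.2792, 0.0696]
tool_rot: [-1.675, -2.657, 0.004]
ft_force: [0.3, -1.0, 0.4]
grip_width: 0.999
finger_force: 0.0
```

Request:
{"method": "send_rows", "body": {"plan": [{"delta_pos": [0,0,0],"turn": 0},{"delta_pos": [0,0,0],"turn": 0},{"delta_pos": [0,0,0],"turn": 0},{"delta_pos": [0,0,0],"turn": 0},{"delta_pos": [0,0,-15],"turn": 0},{"delta_pos": [0,0,-40],"turn": 0},{"delta_pos": [0,0,-70],"turn": 0},{"delta_pos": [0,0,-85],"turn": 0}], "grip": 0}}

```text
clock: 45.9
ee_pos: [0.5707, 0.2809, 0.1592]
tool_rot: [1.674, 2.656, 0.006]
ft_force: [0.3, 0.5, -2.1]
grip_width: 0.619
finger_force: 63.0
```

```bash
python3 - <<'E'
from h import *
toc(68,57,150)
E
```

```text
carrier xy [ 28.7 267.8]
pose [570.7 280.9 159.2] yaw 115.55 tilt 0.26 delta [-211.7  -34.3    8.9] turn 19.75 t 45.9 q [-0.23  0.62 -0.43  1.87  0.38  0.72 -0.43] F [ 0.3  0.5 -2.1] g 0.619 62.99625277519226
```

Request:
{"method": "send_rows", "body": {"plan": [{"delta_pos": [-10,-2,-25],"turn": 4},{"delta_pos": [-40,-7,-40],"turn": 10},{"delta_pos": [-75,-12,-40],"turn": 16},{"delta_pos": [-110,-18,-40],"turn": 20},{"delta_pos": [-145,-23,-40],"turn": 20},{"delta_pos": [-180,-29,-40],"turn": 20},{"delta_pos": [-205,-33,-40],"turn": 20},{"delta_pos": [-212,-34,-40],"turn": 20}]}}

```text
clock: 46.7
ee_pos: [0.6309, 0.0689, 0.1958]
tool_rot: [2.117, 2.319, -0.004]
ft_force: [-0.1, -0.4, -1.0]
grip_width: 0.615
finger_force: 63.1
```

Request:
{"method": "send_rows", "body": {"plan": [{"delta_pos": [0,0,0],"turn": 0},{"delta_pos": [0,0,20],"turn": 0},{"delta_pos": [0,0,20],"turn": 0}]}}

```text
clock: 47.0
ee_pos: [0.6278, 0.0765, 0.1742]
tool_rot: [-2.104, -2.327, 0.004]
ft_force: [-1.0, -0.8, -1.4]
grip_width: 0.619
finger_force: 63.2
```

```bash
python3 - <<'E'
from h import *
toc(68,57,74)
E
```

```text
carrier xy [64.9 58.8]
pose [627.8  76.5 174.2] yaw 95.75 tilt 0.28 delta [ -1.9   3.6 100.2] turn -0.05 t 47.0 q [ 0.05  0.59 -0.35  1.87  0.29  0.74 -0.36] F [-1.  -0.8 -1.4] g 0.619 63.18922519683838
```

Request:
{"method": "send_rows", "body": {"plan": [{"delta_pos": [-2,3,20],"turn": 0},{"delta_pos": [-2,3,45],"turn": 0},{"delta_pos": [-2,3,70],"turn": 0},{"delta_pos": [-2,3,90],"turn": 0},{"delta_pos": [-2,3,99],"turn": 0},{"delta_pos": [-2,3,99],"turn": 0}]}}

```text
clock: 47.6
ee_pos: [0.6326, 0.0747, 0.0771]
tool_rot: [-2.107, -2.328, 0.001]
ft_force: [0.2, 0.9, -1.8]
grip_width: 0.615
finger_force: 63.1
```

Request:
{"method": "send_rows", "body": {"plan": [{"delta_pos": [0,0,0],"turn": 0},{"delta_pos": [0,0,0],"turn": 0},{"delta_pos": [0,0,0],"turn": 0},{"delta_pos": [0,0,0],"turn": 0},{"delta_pos": [0,0,-20],"turn": 0},{"delta_pos": [0,0,-55],"turn": 0},{"delta_pos": [0,0,-90],"turn": 0},{"delta_pos": [0,0,-110],"turn": 0}], "grip": 1}}

```text
clock: 48.4
ee_pos: [0.6348, 0.0727, 0.19]
tool_rot: [2.11, 2.324, 0.005]
ft_force: [-0.3, 0.3, 0.6]
grip_width: 1.0
finger_force: 0.0
```

```bash
python3 - <<'E'
from h import *
to(513,324,150,95.8); jars()
E
```

```text
pose [634.8  72.7 190. ] yaw 95.54 tilt 0.23 delta [261.9 -97.1  39.8] turn -0.26 t 48.4 q [ 0.07  0.57 -0.36  1.85  0.28  0.77 -0.35] F [-0.3  0.3  0.6] g 1.0 0.0
scene jar 503 [366.2 293.1] [364.5 292.8] [363.9 292.5]
scene jar 467 [632.8  74.2] [631.6  72.2] [631.4  72.2]
scene jar 612 [514.2 324.7] [513.  324.4] [513.4 324.2]
```

Request:
{"method": "send_rows", "body": {"plan": [{"delta_pos": [30,-11,0],"turn": 0},{"delta_pos": [70,-26,0],"turn": 0},{"delta_pos": [110,-41,0],"turn": 0},{"delta_pos": [150,-56,0],"turn": 0},{"delta_pos": [190,-71,10],"turn": 0},{"delta_pos": [230,-86,30],"turn": 0},{"delta_pos": [262,-97,45],"turn": 0},{"delta_pos": [262,-97,45],"turn": 0}]}}

```text
clock: 49.3
ee_pos: [0.506, 0.3295, 0.1393]
tool_rot: [-2.096, -2.333, 0.004]
ft_force: [0.6, -0.1, -0.3]
grip_width: 1.003
finger_force: 0.0
```

Request:
{"method": "send_rows", "body": {"plan": [{"delta_pos": [0,0,0],"turn": 0},{"delta_pos": [0,0,0],"turn": 0}]}}

```text
clock: 49.5
ee_pos: [0.5121, 0.3221, 0.1414]
tool_rot: [2.113, 2.324, -0.002]
ft_force: [-0.4, -0.3, -0.7]
grip_width: 1.003
finger_force: 0.0
```

```bash
python3 - <<'E'
from h import *
to(513,324.3,69,95.8)
E
```

```text
pose [512.1 322.1 141.4] yaw 95.45 tilt 0.1 delta [ 2.2  1.1 72.4] turn -0.35 t 49.5 q [-0.4   0.6  -0.33  1.95  0.31  0.64 -0.84] F [-0.4 -0.3 -0.7] g 1.003 0.0
```

Request:
{"method": "send_rows", "body": {"plan": [{"delta_pos": [2,1,20],"turn": 0},{"delta_pos": [2,1,45],"turn": 0},{"delta_pos": [2,1,65],"turn": 0},{"delta_pos": [2,1,72],"turn": 0},{"delta_pos": [2,1,72],"turn": 0}]}}

```text
clock: 50.0
ee_pos: [0.5128, 0.3241, 0.0693]
tool_rot: [2.114, 2.324, -0.003]
ft_force: [-0.1, 0.2, -0.1]
grip_width: 1.002
finger_force: 0.0
```

Request:
{"method": "send_rows", "body": {"plan": [{"delta_pos": [0,0,0],"turn": 0},{"delta_pos": [0,0,0],"turn": 0},{"delta_pos": [0,0,0],"turn": 0},{"delta_pos": [0,0,0],"turn": 0},{"delta_pos": [0,0,-20],"turn": 0},{"delta_pos": [0,0,-60],"turn": 0},{"delta_pos": [0,0,-100],"turn": 0},{"delta_pos": [0,0,-128],"turn": 0}], "grip": 0}}

```text
clock: 50.8
ee_pos: [0.5127, 0.3263, 0.2006]
tool_rot: [2.111, 2.326, 0.004]
ft_force: [0.5, 1.3, -1.2]
grip_width: 0.611
finger_force: 63.3
```

```bash
python3 - <<'E'
from h import *
toc(68,-1,198)
E
```

```text
carrier xy [-24.5 318.9]
pose [512.7 326.3 200.6] yaw 95.56 tilt 0.14 delta [-319.5   93.7    2.3] turn -0.24 t 50.8 q [-0.38  0.53 -0.37  1.91  0.27  0.75 -0.8 ] F [ 0.5  1.3 -1.2] g 0.611 63.33837389945984
```

Request:
{"method": "send_rows", "body": {"plan": [{"delta_pos": [-22,6,0],"turn": 0},{"delta_pos": [-62,18,0],"turn": 0},{"delta_pos": [-105,31,0],"turn": 0},{"delta_pos": [-148,44,0],"turn": 0},{"delta_pos": [-191,57,0],"turn": 0},{"delta_pos": [-234,70,0],"turn": 0},{"delta_pos": [-277,82,0],"turn": 0},{"delta_pos": [-306,90,0],"turn": 0}]}}

```text
clock: 51.6
ee_pos: [0.6321, 0.0251, 0.1978]
tool_rot: [2.115, 2.321, -0.003]
ft_force: [0.5, -0.3, -1.5]
grip_width: 0.61
finger_force: 63.3
```

Request:
{"method": "send_rows", "body": {"plan": [{"delta_pos": [-14,4,0],"turn": 0},{"delta_pos": [-14,4,15],"turn": 0},{"delta_pos": [-14,4,20],"turn": 0},{"delta_pos": [-14,4,20],"turn": 0}]}}

```text
clock: 52.0
ee_pos: [0.6347, 0.0197, 0.1762]
tool_rot: [-2.103, -2.328, 0.003]
ft_force: [0.4, 0.7, -1.3]
grip_width: 0.614
finger_force: 63.3
```

```bash
python3 - <<'E'
from h import *
toc(68,-3,74)
E
```

```text
carrier xy [65.9  1.6]
pose [634.7  19.7 176.2] yaw 95.81 tilt 0.26 delta [ -4.8   2.5 102.2] turn 0.01 t 52.0 q [ 0.14  0.59 -0.35  1.86  0.28  0.75 -0.26] F [ 0.4  0.7 -1.3] g 0.614 63.337165117263794
```

Request:
{"method": "send_rows", "body": {"plan": [{"delta_pos": [-6,2,20],"turn": 0},{"delta_pos": [-6,2,45],"turn": 0},{"delta_pos": [-6,2,70],"turn": 0},{"delta_pos": [-6,2,90],"turn": 0},{"delta_pos": [-6,2,101],"turn": 0},{"delta_pos": [-6,2,101],"turn": 0}]}}

```text
clock: 52.6
ee_pos: [0.6384, 0.0132, 0.0764]
tool_rot: [-2.106, -2.328, 0.002]
ft_force: [0.0, 0.4, -0.9]
grip_width: 0.617
finger_force: 64.5
```

Request:
{"method": "send_rows", "body": {"plan": [{"delta_pos": [0,0,0],"turn": 0},{"delta_pos": [0,0,0],"turn": 0},{"delta_pos": [0,0,0],"turn": 0},{"delta_pos": [0,0,0],"turn": 0},{"delta_pos": [0,0,-20],"turn": 0},{"delta_pos": [0,0,-55],"turn": 0},{"delta_pos": [0,0,-90],"turn": 0},{"delta_pos": [0,0,-110],"turn": 0}], "grip": 1}}

```text
clock: 53.4
ee_pos: [0.6409, 0.0109, 0.1901]
tool_rot: [2.109, 2.324, 0.005]
ft_force: [0.2, -0.5, -1.2]
grip_width: 0.999
finger_force: 0.0
```

```bash
python3 - <<'E'
from h import *
to(364.5,292.8,150,95.8); jars(); print(np.degrees(1))
E
```

```text
pose [640.9  10.9 190.1] yaw 95.54 tilt 0.25 delta [ 307.3 -248.    39.1] turn -0.26 t 53.4 q [ 0.16  0.58 -0.36  1.84  0.28  0.77 -0.25] F [ 0.2 -0.5 -1.2] g 0.999 0.0
top jar 432 [630.4  69.4] [631.8  69.8] [630.5  68.9]
scene jar 436 [640.7  14.3] [639.8  11.9] [640.1  12. ]
scene jar 494 [366.  292.7] [364.4 292.8] [364.6 292.6]
scene jar 453 [633.3  74.3] [631.5  71.9] [631.6  72.2]
57.29577951308232
```

Request:
{"method": "send_rows", "body": {"plan": [{"delta_pos": [0,0,30],"turn": 0},{"delta_pos": [0,0,65],"turn": 0},{"delta_pos": [0,0,98],"turn": 0},{"delta_pos": [0,0,108],"turn": 0},{"delta_pos": [0,0,108],"turn": 0}]}}

```text
clock: 54.0
ee_pos: [0.6376, 0.0105, 0.0767]
tool_rot: [-2.109, -2.324, 0.006]
ft_force: [0.7, -0.5, -0.6]
grip_width: 0.999
finger_force: 0.0
```

Request:
{"method": "send_rows", "body": {"plan": [{"delta_pos": [0,0,0],"turn": 0},{"delta_pos": [0,0,0],"turn": 0},{"delta_pos": [0,0,0],"turn": 0},{"delta_pos": [1,-1,-2],"turn": 0},{"delta_pos": [4,-2,-2],"turn": 0},{"delta_pos": [4,-2,-2],"turn": 0},{"delta_pos": [4,-2,0],"turn": 0}], "grip": 0}}

```text
clock: 54.7
ee_pos: [0.6367, 0.0153, 0.081]
tool_rot: [-2.11, -2.327, 0.002]
ft_force: [-7.0, 0.2, 27.1]
grip_width: 0.611
finger_force: 65.4
```

Request:
{"method": "send_rows", "body": {"plan": [{"delta_pos": [0,0,0],"turn": 0},{"delta_pos": [0,0,0],"turn": 0},{"delta_pos": [0,0,0],"turn": 0},{"delta_pos": [0,0,0],"turn": 0},{"delta_pos": [0,0,-20],"turn": 0},{"delta_pos": [0,0,-55],"turn": 0},{"delta_pos": [0,0,-90],"turn": 0},{"delta_pos": [0,0,-110],"turn": 0}], "grip": 1}}

```text
clock: 55.5
ee_pos: [0.6383, 0.0147, 0.1916]
tool_rot: [2.11, 2.325, 0.004]
ft_force: [0.6, -0.4, 0.4]
grip_width: 0.996
finger_force: 0.0
```

```bash
python3 - <<'E'
from h import *
to(364.5,292.8,150,95.8); jars()
E
```

```text
pose [638.3  14.7 191.6] yaw 95.55 tilt 0.2 delta [ 303.3 -245.8   40.8] turn -0.25 t 55.5 q [ 0.16  0.57 -0.36  1.85  0.28  0.77 -0.26] F [ 0.6 -0.4  0.4] g 0.996 0.0
top jar 401 [629.2  70.5] [630.8  70.1] [630.5  70. ]
scene jar 890 [634.7  47.6] [634.5  47. ] [633.7  44. ]
scene jar 504 [366.4 293. ] [364.8 292.8] [364.6 292.5]
```

Request:
{"method": "send_rows", "body": {"plan": [{"delta_pos": [25,-20,0],"turn": 0},{"delta_pos": [60,-49,0],"turn": 0},{"delta_pos": [98,-80,0],"turn": 0},{"delta_pos": [136,-111,0],"turn": 0},{"delta_pos": [174,-142,0],"turn": 0},{"delta_pos": [212,-173,0],"turn": 0},{"delta_pos": [250,-204,10],"turn": 0},{"delta_pos": [285,-232,30],"turn": 0}]}}

```text
clock: 56.4
ee_pos: [0.3772, 0.2772, 0.1588]
tool_rot: [-2.111, -2.326, -0.003]
ft_force: [0.2, -0.0, -1.0]
grip_width: 1.001
finger_force: 0.0
```

Request:
{"method": "send_rows", "body": {"plan": [{"delta_pos": [18,-14,15],"turn": 0},{"delta_pos": [18,-14,15],"turn": 0},{"delta_pos": [18,-14,15],"turn": 0}]}}

```text
clock: 56.7
ee_pos: [0.3622, 0.2918, 0.1431]
tool_rot: [-2.11, -2.328, 0.004]
ft_force: [0.6, -0.8, -0.8]
grip_width: 1.001
finger_force: 0.0
```

```bash
python3 - <<'E'
from h import *
to(364.6,292.8,69,95.8)
E
```

```text
pose [362.2 291.8 143.1] yaw 95.63 tilt 0.15 delta [ 0.9  2.6 74. ] turn -0.17 t 56.7 q [-0.52  0.47 -0.34  2.25  0.33  0.47 -1.02] F [ 0.6 -0.8 -0.8] g 1.001 0.0
```

Request:
{"method": "send_rows", "body": {"plan": [{"delta_pos": [1,2,20],"turn": 0},{"delta_pos": [1,2,45],"turn": 0},{"delta_pos": [1,2,67],"turn": 0},{"delta_pos": [1,2,74],"turn": 0},{"delta_pos": [1,2,74],"turn": 0}]}}

```text
clock: 57.2
ee_pos: [0.3655, 0.2921, 0.0694]
tool_rot: [2.113, 2.324, -0.003]
ft_force: [0.5, 0.3, 0.3]
grip_width: 0.999
finger_force: 0.0
```

Request:
{"method": "send_rows", "body": {"plan": [{"delta_pos": [0,0,0],"turn": 0},{"delta_pos": [0,0,0],"turn": 0},{"delta_pos": [0,0,0],"turn": 0},{"delta_pos": [0,0,0],"turn": 0},{"delta_pos": [0,0,-20],"turn": 0},{"delta_pos": [0,0,-60],"turn": 0},{"delta_pos": [0,0,-100],"turn": 0},{"delta_pos": [0,0,-128],"turn": 0}], "grip": 0}}

```text
clock: 58.0
ee_pos: [0.365, 0.2936, 0.2008]
tool_rot: [2.111, 2.326, 0.004]
ft_force: [0.9, 0.2, -1.3]
grip_width: 0.614
finger_force: 63.6
```

```bash
python3 - <<'E'
from h import *
toc(68,-60,198)
E
```

```text
carrier xy [-174.7  301.3]
pose [365.  293.6 200.8] yaw 95.56 tilt 0.16 delta [-360.3  244.2    2.8] turn -0.24 t 58.0 q [-0.44  0.37 -0.42  2.2   0.27  0.61 -0.96] F [ 0.9  0.2 -1.3] g 0.614 63.598140478134155
```

Request:
{"method": "send_rows", "body": {"plan": [{"delta_pos": [-18,12,0],"turn": 0},{"delta_pos": [-52,35,0],"turn": 0},{"delta_pos": [-88,60,0],"turn": 0},{"delta_pos": [-124,84,0],"turn": 0},{"delta_pos": [-160,108,0],"turn": 0},{"delta_pos": [-196,133,0],"turn": 0},{"delta_pos": [-232,157,0],"turn": 0},{"delta_pos": [-268,182,0],"turn": 0}]}}

```text
clock: 58.8
ee_pos: [0.5722, 0.0425, 0.1985]
tool_rot: [2.111, 2.326, -0.0]
ft_force: [1.3, 0.4, -2.0]
grip_width: 0.617
finger_force: 63.7
```

Request:
{"method": "send_rows", "body": {"plan": [{"delta_pos": [-32,22,0],"turn": 0},{"delta_pos": [-62,42,0],"turn": 0},{"delta_pos": [-84,57,0],"turn": 0},{"delta_pos": [-92,62,0],"turn": 0},{"delta_pos": [-92,62,10],"turn": 0},{"delta_pos": [-92,62,20],"turn": 0},{"delta_pos": [-92,62,20],"turn": 0}]}}

```text
clock: 59.5
ee_pos: [0.6395, -0.039, 0.1758]
tool_rot: [-2.104, -2.326, 0.005]
ft_force: [-1.2, -0.1, -2.0]
grip_width: 0.612
finger_force: 63.6
```

```bash
python3 - <<'E'
from h import *
toc(68,-60,74)
f=cam("scene"); L=tocar(cloud(f)).reshape(-1,3); m=(abs(L[:,0]-68)<30)&(L[:,1]>-35)&(L[:,1]<90)&(L[:,2]>78)&(L[:,2]<96)&(f["img"].max(2).ravel()<70); q=L[m]; print("caps cy range",np.percentile(q[:,1],[0,1,50,99,100]),np.percentile(q[:,0],[1,99]))
E
```

```text
carrier xy [ 64.8 -57.3]
pose [639.5 -39.  175.8] yaw 95.74 tilt 0.33 delta [ -2.8   3.7 101.8] turn -0.06 t 59.5 q [ 0.24  0.6  -0.36  1.85  0.29  0.75 -0.18] F [-1.2 -0.1 -2. ] g 0.612 63.64848732948303
caps cy range [-29.48537801 -25.66197382  32.31367694  79.74593717  81.70347021] [42.35616621 93.73519653]
```

Request:
{"method": "send_rows", "body": {"plan": [{"delta_pos": [-3,3,20],"turn": 0},{"delta_pos": [-3,3,45],"turn": 0},{"delta_pos": [-3,3,70],"turn": 0},{"delta_pos": [-3,3,90],"turn": 0},{"delta_pos": [-3,3,101],"turn": 0},{"delta_pos": [-3,3,101],"turn": 0}]}}

```text
clock: 60.15
ee_pos: [0.6443, -0.0416, 0.0756]
tool_rot: [-2.106, -2.326, 0.001]
ft_force: [0.4, 4.4, -3.7]
grip_width: 0.613
finger_force: 68.8
```

Request:
{"method": "send_rows", "body": {"plan": [{"delta_pos": [0,0,0],"turn": 0},{"delta_pos": [0,0,0],"turn": 0},{"delta_pos": [0,0,0],"turn": 0},{"delta_pos": [0,0,0],"turn": 0},{"delta_pos": [0,0,-20],"turn": 0},{"delta_pos": [0,0,-55],"turn": 0},{"delta_pos": [0,0,-90],"turn": 0},{"delta_pos": [0,0,-120],"turn": 0}], "grip": 1}}

```text
clock: 60.95
ee_pos: [0.6461, -0.0443, 0.1992]
tool_rot: [2.111, 2.325, 0.001]
ft_force: [1.1, -0.2, -0.4]
grip_width: 1.002
finger_force: 0.0
```

Request:
{"method": "send_rows", "body": {"plan": [{"delta_pos": [0,-30,-30],"turn": 0},{"delta_pos": [0,-70,-60],"turn": 0},{"delta_pos": [0,-110,-90],"turn": 0},{"delta_pos": [0,-150,-120],"turn": 0},{"delta_pos": [0,-170,-140],"turn": 0}], "grip": 0}}

```text
clock: 61.45
ee_pos: [0.4733, -0.061, 0.3389]
tool_rot: [2.111, 2.324, -0.002]
ft_force: [0.7, 0.4, 0.1]
grip_width: 0.146
finger_force: 0.0
```

```bash
python3 - <<'E'
from h import *
toc(68,-60,74)
f=cam("scene"); L=tocar(cloud(f)); m=(abs(L[...,0]-68)<40)&(L[...,1]>-95)&(L[...,1]<95)&(L[...,2]>70)&(L[...,2]<110)&(f["img"].max(2)<70); q=L[m]; print("caps z",np.percentile(q[:,2],[1,50,99]),np.percentile(q[:,1],[0,1,50,99,100]))
m=(abs(L[...,0]-68)<25)&(L[...,1]<-100)&(L[...,1]>-200)&(L[...,2]>110)&(L[...,2]<340); q=L[m]; print("bar",np.median(q[:,0]),np.polyfit(q[:,2],q[:,1],1),q[:,2].max())
g=cam("top"); cv2.imwrite("pics/k.png",np.hstack([cv2.resize(f["img"][130:350,160:400],None,fx=1.65,fy=1.65),cv2.resize(g["img"][120:340,220:460],None,fx=1.65,fy=1.65)]))
E
```

```text
carrier xy [-102.7  -62.4]
pose [473.3 -61.  338.9] yaw 95.5 tilt 0.11 delta [  3.8 170.8 264.8] turn -0.3 t 61.45 q [ 0.43  0.19 -0.46  2.04  0.11  0.94  0.01] F [0.7 0.4 0.1] g 0.146 0.0
caps z [71.44523909 88.08776641 92.8441515 ] [-94.97646856 -93.88741611   1.29356143  79.42289915  81.56175832]
bar 70.42910105709694 [ -0.29856863 -70.63035676] 319.8785830498607
```

View pics/k.png

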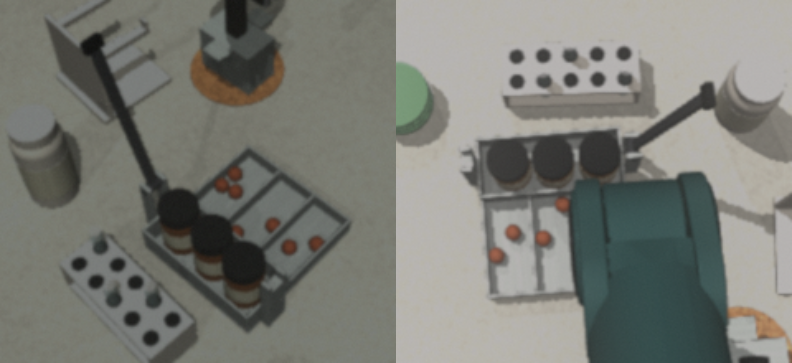

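Request:
{"method": "send_rows", "body": {"plan": [{"delta_pos": [-45,0,-20],"turn": 0},{"delta_pos": [-90,0,-25],"turn": 0},{"delta_pos": [-125,20,-25],"turn": 0},{"delta_pos": [-137,60,-25],"turn": 0},{"delta_pos": [-137,105,-25],"turn": 0},{"delta_pos": [-137,145,-25],"turn": 0},{"delta_pos": [-137,171,-25],"turn": 0},{"delta_pos": [-137,171,-25],"turn": 0}], "grip": 0}}

```text
clock: 62.35
ee_pos: [0.6642, -0.1786, 0.36]
tool_rot: [-2.108, -2.329, -0.004]
ft_force: [0.6, 1.2, -0.5]
grip_width: -0.001
finger_force: 0.0
```

Request:
{"method": "send_rows", "body": {"plan": [{"delta_pos": [0,0,0],"turn": 0},{"delta_pos": [0,0,0],"turn": 0}]}}

```text
clock: 62.55
ee_pos: [0.6592, -0.1807, 0.3613]
tool_rot: [-2.111, -2.325, 0.002]
ft_force: [-0.3, -0.9, -0.4]
grip_width: 0.003
finger_force: 0.0
```

```bash
python3 - <<'E'
from h import *
toc(68,-196,314)
E
```

```text
carrier xy [  70.1 -200.3]
pose [ 659.2 -180.7  361.3] yaw 95.52 tilt 0.1 delta [ 4.3 -2.1 47.3] turn -0.28 t 62.55 q [ 0.45  0.46 -0.37  1.58  0.18  1.13  0.14] F [-0.3 -0.9 -0.4] g 0.003 0.0
```

Request:
{"method": "send_rows", "body": {"plan": [{"delta_pos": [0,-2,25],"turn": 0},{"delta_pos": [0,-2,47],"turn": 0},{"delta_pos": [0,-2,47],"turn": 0},{"delta_pos": [15,-2,47],"turn": 0},{"delta_pos": [30,-2,47],"turn": 0},{"delta_pos": [50,-2,47],"turn": 0},{"delta_pos": [70,-2,47],"turn": 0},{"delta_pos": [87,-2,47],"turn": 0}]}}

```text
clock: 63.35
ee_pos: [0.6501, -0.0908, 0.317]
tool_rot: [2.107, 2.327, 0.004]
ft_force: [0.3, -0.9, 0.7]
grip_width: 0.003
finger_force: 0.4
```

```bash
cat >> h.py <<'E'
def bar(f=None):
    f=f or cam("scene"); L=tocar(cloud(f)); m=(abs(L[...,0]-68)<12)&(L[...,1]>-240)&(L[...,1]<135)&(L[...,2]>93)&(L[...,2]<330)&(f["img"].max(2)<75); q=L[m]; v=q[:,1:]-[-98.6,97]; r=np.hypot(*v.T); k=(r>40)&(r<228); a=np.arctan2(v[k,1],v[k,0]); h,e=np.histogram(a,np.arange(-.2,2.3,.05)); print("bar angle hist",[(round(float(x),2),int(n)) for x,n in zip(e,h) if n>15])
E
python3 - <<'E'
from h import *
toc(68,-113.6,314); bar()
E
```

```text
carrier xy [  70.2 -109.9]
pose [650.1 -90.8 317. ] yaw 95.69 tilt 0.19 delta [-3.7 -2.2  3. ] turn -0.11 t 63.35 q [ 0.34  0.46 -0.38  1.7   0.2   1.02 -0.01] F [ 0.3 -0.9  0.7] g 0.003 0.3924809396266937
bar angle hist [(1.5, 370), (1.55, 115)]
```

Bar follows (≈1.53). Continue the arc down.

Request:
{"method": "send_rows", "body": {"plan": [{"delta_pos": [26,-1,3],"turn": 0},{"delta_pos": [52,-1,10],"turn": 0},{"delta_pos": [74,-1,20],"turn": 0},{"delta_pos": [95,-1,32],"turn": 0},{"delta_pos": [113,-1,46],"turn": 0},{"delta_pos": [131,-1,62],"turn": 0},{"delta_pos": [145,-1,80],"turn": 0},{"delta_pos": [157,-1,100],"turn": 0}]}}

```text
clock: 64.2
ee_pos: [0.6339, 0.0645, 0.2156]
tool_rot: [2.109, 2.327, 0.004]
ft_force: [0.4, -0.8, 0.4]
grip_width: -0.002
finger_force: 0.2
```

```bash
python3 - <<'E'
from h import *
toc(68,70,117); bar()
E
```

```text
carrier xy [69.7 46.2]
pose [633.9  64.5 215.6] yaw 95.63 tilt 0.16 delta [23.7 -2.1 98.7] turn -0.17 t 64.2 q [ 0.09  0.54 -0.37  1.83  0.26  0.81 -0.32] F [ 0.4 -0.8  0.4] g -0.002 0.21752280299551785
bar angle hist [(0.5, 22), (0.55, 235), (0.6, 63), (0.65, 59), (0.7, 39), (0.75, 41)]
```

Request:
{"method": "send_rows", "body": {"plan": [{"delta_pos": [8,-1,20],"turn": 0},{"delta_pos": [15,-1,42],"turn": 0},{"delta_pos": [19,-1,60],"turn": 0},{"delta_pos": [22,-1,78],"turn": 0},{"delta_pos": [23,-1,90],"turn": 0},{"delta_pos": [23,-1,97],"turn": 0},{"delta_pos": [23,-1,99],"turn": 0},{"delta_pos": [23,-1,99],"turn": 0}]}}

```text
clock: 65.05
ee_pos: [0.6301, 0.0855, 0.1195]
tool_rot: [2.111, 2.326, -0.001]
ft_force: [-6.1, -0.1, 17.9]
grip_width: -0.001
finger_force: 8.9
```

```bash
python3 - <<'E'
from h import *
toc(68,70,117); bar()
E
```

```text
carrier xy [68.1 67.5]
pose [630.1  85.5 119.5] yaw 95.54 tilt 0.06 delta [ 2.5 -0.1  2.5] turn -0.26 t 65.05 q [ 0.01  0.66 -0.32  1.89  0.33  0.64 -0.41] F [-6.1 -0.1 17.9] g -0.001 8.866075091063976
bar angle hist [(-0.05, 22), (-0.0, 336), (0.05, 106), (0.1, 42), (0.15, 19), (0.2, 16), (0.25, 21), (0.35, 20), (0.4, 26)]
```

Request:
{"method": "send_rows", "body": {"plan": [{"delta_pos": [0,0,-15],"turn": 0},{"delta_pos": [0,0,-50],"turn": 0},{"delta_pos": [0,0,-95],"turn": 0},{"delta_pos": [0,-40,-130],"turn": 0},{"delta_pos": [40,-80,-150],"turn": 0},{"delta_pos": [80,-120,-160],"turn": 0},{"delta_pos": [110,-150,-160],"turn": 0},{"delta_pos": [110,-150,-160],"turn": 0}]}}

```text
clock: 65.9
ee_pos: [0.4661, 0.1841, 0.2779]
tool_rot: [-2.102, -2.334, -0.003]
ft_force: [0.3, -0.5, -0.6]
grip_width: -0.001
finger_force: 0.0
```

```bash
python3 - <<'E'
from h import *
toc(68,70,117); f=cam("scene"); bar(f); ballfit(); jars()
L=tocar(cloud(f)); m=(abs(L[...,0]-68)<6)&(L[...,1]>-40)&(L[...,1]<130)&(L[...,2]>90)&(L[...,2]<115); q=L[m]; print("bar top line",np.polyfit(q[:,1],q[:,2],1))
g=cam("top"); cv2.imwrite("pics/l.png",np.hstack([cv2.resize(f["img"][110:350,160:400],None,fx=1.65,fy=1.65),cv2.resize(g["img"][140:380,240:480],None,fx=1.65,fy=1.65)]))
E
```

```text
carrier xy [-85.2 182.1]
pose [466.1 184.1 277.9] yaw 95.99 tilt 0.11 delta [-112.9  152.6  160.9] turn 0.19 t 65.9 q [-0.09  0.3  -0.46  2.06  0.18  0.81 -0.56] F [ 0.3 -0.5 -0.6] g -0.001 0.0
bar angle hist [(-0.05, 39), (-0.0, 495), (0.05, 105), (0.1, 22)]
balls
(122, np.float64(-32.6), np.float64(-58.3))
(107, np.float64(-54.1), np.float64(-77.9))
(107, np.float64(-14.8), np.float64(56.9))
(104, np.float64(-43.5), np.float64(81.0))
(100, np.float64(-27.0), np.float64(18.1))
(97, np.float64(-27.2), np.float64(-78.4))
(82, np.float64(15.3), np.float64(-11.5))
top jar 190 [628.1 -45.5] [628.1 -45.5] [627.8 -45.2]
top jar 201 [621.6  12.8] [621.6  12.8] [621.3  14.2]
top jar 190 [617.5  68.5] [617.5  68.5] [616.9  68.8]
scene jar 561 [650.9  23.9] [651.3  22.6] [649.8  16. ]
bar top line [2.03429648e-03 1.01195623e+02]
```

View pics/l.png

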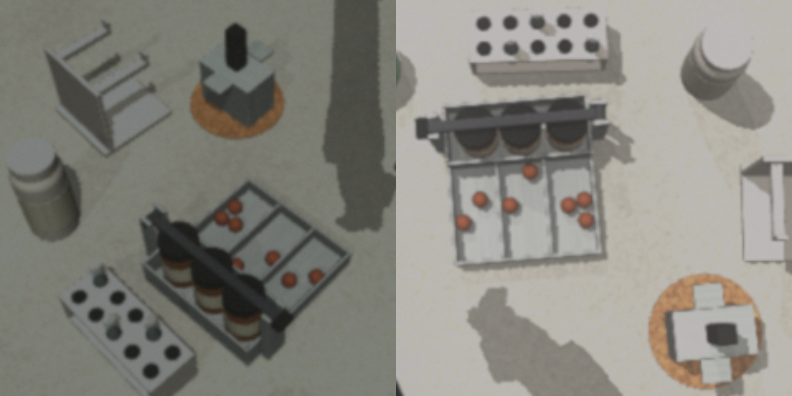

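```bash
python3 -c "
from rig import manip
print(manip.close_job())"
```

```text
the job is handed in; nothing more can be done
None
```

I handed the job in with seven balls in the bed (3, 2 and 2), three jars upright in the trough, the bar down in its catch and the shaker upright on the mat. I never saw inside the shaker, but about 27 more shakes brought no eighth ball. The verdict was not returned.

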